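# Load adapter shells tab to the catch and shut the transit case

### The arm

A 7-joint arm with a two-finger parallel gripper is mounted at the origin on the work surface. World frame = base frame: x ahead of the robot, y to its left, z up, the work surface at z = 0. Lengths are in m, angles in degrees, forces in N, time in s.
With the tool pointing down it reaches from about 0.425 to 0.875 m from the base axis. Payload 8.4 kg.
Tool frame: the origin (TCP) lies midway between the tips of the shut fingers; the grasp point (between the pads) lies 19 mm behind it; z points along the fingers, x is the direction in which the jaws open and shut, and the axes are right-handed (so a half turn about z gives the same grasp; the last joint's range is limited). The gripper opens to 87 mm and grips with 3 to 60 N. Pads are 19 mm wide; open, the fingers measure 117 mm over their backs; the gripper's body (75 mm by 190 mm) begins 51 mm behind the grasp point.
Start: joints at [-82.059, 19.091, 2.286, 83.961, -0.768, 76.965, -3.352], TCP at [0.153, 0.632, 0.196] pointing down, gripper open.
Joint ranges: [-147.57, 147.57], [-21.85, 119.76], [-74.77, 79.35], [14.55, 137.4], [-85.83, 265.84], [4.83, 119.75], [-152.11, 152.11]. Speed limits (degrees/s): [127.2, 127.2, 159.86, 159.86, 180, 180, 180].

### API

Orientations are given as a 3x3 rotation matrix whose columns are the frame's x, y, z axes.
In Python, from cell import ctrl gives the robot as it stands. The module is installed in compiled form; this text tells all that it offers.
- The arm moves only by the tool step_arm, never from a script. Its arguments are lists of equal length, an entry for each row: "offset": the shift along the tool's x, y, z in cm, a list of three; "rotation": the turn, a rotation vector about the tool's x, y, z in rad, a list of three; "fingers": the closure, from -1 (fully open) to 1 (shut). A call has 1 to 5 rows; each row shifts and turns the commanded pose from where the row before left it, along the tool's axes as they then stand; what a row does not reach is not made up. A row lasts 1/12 s, in which the tool goes at most 41.7 mm and 7.16 degrees, less where a joint would pass 70% of its speed; a pose out of reach is approached as far as the arm can. A call is refused whole if a number of a shift passes 4.17 or a number of a turn 0.125, either way. A call with a gripper value outside its range is refused whole. The fingers move at their own pace and stop on an object; "squeeze" is the grip in N (left out, the last holds). Time passes only in rows, so rows that do not move let the fingers close. It gives the time, the measured TCP pose, the force and the opening at its end, in the units of the state.
- ctrl.get_state(): the state, without advancing time (a new reading comes with each control period).
- ctrl.grab_frame(name): name is "scene" or "top" or "wrist"; returns (picture, depth): 400x640x3 uint8, red, green, blue; 400x640 float32, m along the optical axis (not along the pixel's ray), 0 where there is no reading.
- ctrl.camera_params(name): a dict with "camera_matrix" (3x3 intrinsics, pixels), "extrinsics" (4x4, takes a point from camera to world coordinates). Camera axes: x right, y down, z forward; pixel columns grow to the right and rows downward; lengths in m; the calibration is good to about 2 mm. A picture is of the moment at which its call begins: read the wrist's pose just before it. camera_params takes no time and is no camera call; for the wrist camera it gives the pose at the moment of the call.
- ctrl.hand_in(): hands the job in, once; it reports no verdict.
The state is a dict: "time_s": time; "q": joint angles; "dq": joint speeds; "effort": joint torques, N m; "eef_pos": TCP position; "ee_rot": TCP orientation; "force": force on the tool from outside, world axes, zero at the start; "wrist_torque": the same for the moment, N m; "opening": finger opening in m.
Only numpy, scipy, OpenCV 4.12 (cv2) and the standard library are available. Lean on these libraries where they do the work, as an engineer would, in place of code of your own. Each camera call takes 0.05 s, during which the arm holds its last target. There are 200 camera calls.

### The job

Take the two white adapter shells from the sloped rack and lay them flat in the two nests of the black case, open side down as they are, both with the orange tab in the gap at the catch end (away from the hinge). When both are in, press the clear lid shut past its catch until it is fully down. Leave the other things on the table where they are.

Things in the scene. Friction and masses are not known exactly. Their poses are not given: they have to be found in the camera images.
- shell_a: white hollow plastic half shell, 90 g, 100 x 46 x 30 mm, open underneath, with an orange tab (16 mm long, 18 wide, 8 thick, level with the underside) in the middle of one short end. Origin: centre of the underside of the 100 x 46 block; x runs towards the tab, z out of the closed top. Starts in either lane of the rack, tab up the slope.
- shell_b: white hollow plastic half shell, 90 g, 100 x 46 x 30 mm, open underneath, with an orange tab (16 mm long, 18 wide, 8 thick, level with the underside) in the middle of one short end. Origin: centre of the underside of the 100 x 46 block; x runs towards the tab, z out of the closed top. Starts in either lane of the rack, tab down the slope.
- tab_a (a point): tip of shell_a's orange tab, 66 mm from the shell's origin.
- tab_b (a point): tip of shell_b's orange tab, 66 mm from the shell's origin.
- rack: fixed dark steel and blue rack, 200 mm wide (y), 135 mm deep (x); its plate is tilted 0.44 rad (25 degrees), rising along the rack's -x, towards the robot. Two lanes at y = +50 and -50 mm, a shell in each, underside centre 55 mm above the table at rack x = 0. A 13 mm high ledge stops them at the low end; a 10 mm high rib divides the lanes. Origin: centre of its foot on the table.
- case: fixed black transit case, 170 mm (its x) x 250 mm (its y), floor 6 mm thick, walls 4 mm thick reaching 42 mm above the table. Origin: centre of its underside; z up. The lid's hinge runs along its +x wall, the steel spring catch is outside the middle of its -x wall. Two nests inside, side by side along y, shells lying along x.
- nest0 (a point): centre of a nest on the case's floor (6 mm above the table), at case y = +50 mm; axes as the case's. Blue fences 12 mm high leave a shell 4 mm free at each side, 5 mm at each end; side fences stand only at its corners (37 to 55 mm from the middle), so fingers fit beside the middle. In the fence at the -x (catch) end is a 28 mm gap for the tab, with an orange floor mark.
- nest1 (a point): centre of the other nest, at case y = -50 mm; as nest0.
- lid (a joint): angle of the clear, blue-framed lid (rad): 0 = fully shut, flat on the walls; about 1.57 = standing upright; stops at 1.85. The hinge is stiff: the lid stays where it is left. On closing, the catch stops it at about 0.07 (edge 12 mm up); a firm push (about 8 N) on the free edge pushes it past the catch until it is fully down.
- lid_edge (a point): point on the lid's outer face (its upper face when shut), middle of its free edge, 172 mm from the hinge; the lid is 250 mm wide along the hinge, 5 mm thick and ends 8 mm (at the centre 16 mm) beyond this point. Its x axis points from the free edge to the hinge, its y along the hinge, its z out of the outer face.
- lid_hinge (a point): middle of the lid's hinge line, 43 mm above the table; axes turn with the lid.
- tape: bystander: yellow tape roll, 60 mm across, 22 mm high, lying between rack and case.
- flux: bystander: small bottle, 36 mm across, 85 mm high, standing between rack and case.
- driver: bystander: red screwdriver lying beside the rack.
- heatsink: bystander: finned aluminium heat sink 60 x 110 x 30 mm lying beside the case, beyond the lid.

How it is judged:
By the outcome, as a careful person would: the job done as asked, in the order asked, and still so for the second after the job is handed in, with the robot touching nothing.
It also fails if it takes over 72 s, if anything falls off the work surface, if the arm or the gripper's body presses on something with over 40 N, if the wrist force passes 120 N, or if a joint passes its speed limit or range.

## Working session

There is one attempt and no reset: what is moved stays moved. The work goes in short steps, Python scripts to look and compute and a tool call to move; the robot and the scene stay as the last step left them, time stands still between calls to the robot, and variables do not carry over. Pictures are saved under pics/ and viewed, about 8 in all and at most 12, crops included, and the job is handed in when it is done.

Besides the shell and the picture viewer there is one more tool, called as name(argument=value, ...) on one line, values as JSON. step_arm: Moves the arm, as the interface text tells. Its arguments: {"type":"object","properties":{"offset":{"type":"array","items":{"type":"array","items":{"type":"number"}}},"rotation":{"type":"array","items":{"type":"array","items":{"type":"number"}}},"fingers":{"type":"array","items":{"type":"number"}},"squeeze":{"type":"number"}},"required":["offset","rotation","fingers"]}

```bash
mkdir -p pics
python3 - <<'E'
from cell import ctrl
import cv2,numpy as np
np.set_printoptions(precision=4,suppress=True)
s=ctrl.get_state(); print({k:np.round(v,3).tolist() for k,v in s.items()})
for n in("scene","top"):
    p,d=ctrl.grab_frame(n); c=ctrl.camera_params(n)
    cv2.imwrite(f"pics/{n}0.png",p[...,::-1]); np.savez(f"{n}0.npz",p=p,d=d,K=c["camera_matrix"],T=c["extrinsics"])
    print(c["camera_matrix"],c["extrinsics"])
E
```

```text
{'time_s': 0.0, 'q': [-82.059, 19.131, 2.285, 84.011, -0.767, 76.966, -3.353], 'dq': [0.074, 0.043, -0.023, 0.127, -0.063, 0.001, 0.052], 'effort': [0.001, -65.636, 1.335, -40.381, -0.06, 0.045, 0.0], 'eef_pos': [0.153, 0.631, 0.195], 'ee_rot': [[0.236, 0.972, -0.0], [0.972, -0.236, -0.002], [-0.002, 0.0, -1.0]], 'force': [0.647, 0.061, -0.468], 'wrist_torque': [-0.008, -0.024, 0.086], 'opening': 0.087}
[[449.0279   0.     320.4221]
 [  0.     449.0279 202.1658]
 [  0.       0.       1.    ]] [[-0.8286  0.3851 -0.4064  0.966 ]
 [ 0.5598  0.5687 -0.6026  0.6878]
 [-0.0009 -0.7269 -0.6868  0.8676]
 [ 0.      0.      0.      1.    ]]
[[414.4769   0.     322.4504]
 [  0.     414.4769 192.4476]
 [  0.       0.       1.    ]] [[-0.0178 -0.9972  0.0733  0.4285]
 [-0.9997  0.019   0.0165 -0.0066]
 [-0.0178 -0.073  -0.9972  1.2843]
 [ 0.      0.      0.      1.    ]]
```

View pics/top0.png

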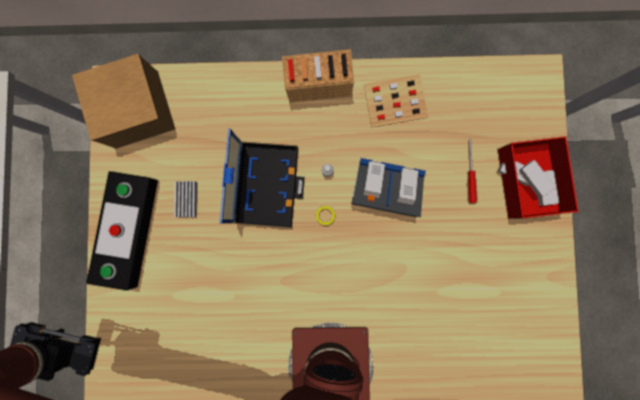

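View pics/scene0.png

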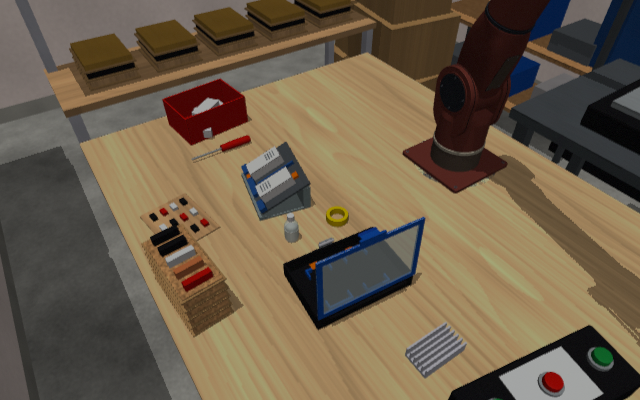

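The top view shows the rack at (388,187) with shells at (374,178), tab towards the robot, and (408,185). It also shows the case at (268,185), its hinge on the left at x≈232 and catch on the right at x≈300. The tape is at (326,215), the flux bottle at (328,170), and the lid stands about upright.

```bash
cat > h.py <<'E'
import numpy as np,cv2
np.set_printoptions(precision=4,suppress=True)
def cloud(d,K,T):
    v,u=np.indices(d.shape); X=np.stack([(u-K[0,2])/K[0,0]*d,(v-K[1,2])/K[1,1]*d,d],-1)
    return X@T[:3,:3].T+T[:3,3]
def load(f):
    z=np.load(f); return z['p'],z['d'],cloud(z['d'],z['K'],z['T'])
def grab(name,f):
    from cell import ctrl
    c=ctrl.camera_params(name); p,d=ctrl.grab_frame(name)
    cv2.imwrite(f"pics/{f}.png",p[...,::-1]); np.savez(f+".npz",p=p,d=d,K=c["camera_matrix"],T=c["extrinsics"])
    return p,d,cloud(d,c["camera_matrix"],c["extrinsics"])
def masks(p):
    h=cv2.cvtColor(p,cv2.COLOR_RGB2HSV); H,S,V=h[...,0],h[...,1],h[...,2]
    return dict(white=(S<50)&(V>140),orange=(H>5)&(H<16)&(S>170)&(V>120),blue=(H>100)&(H<125)&(S>120)&(V>50),dark=(V<60))
def rect(P):
    (c,s,a)=cv2.minAreaRect((P[:,:2]*1000).astype(np.float32)); return np.round(c,1),np.round(s,1),round(a,1)
E
python3 - <<'E'
from h import *
p,d,X=load("top0.npz"); m=masks(p)
def reg(mm,u0,u1,v0,v1):
    o=np.zeros(mm.shape,bool); o[v0:v1,u0:u1]=mm[v0:v1,u0:u1]; return o
z=X[...,2]
for n,r in dict(L=(360,392,155,215),R=(392,425,160,215)).items():
    M=reg(m['white']&(z>.04),*r); P=X[M]; print(n,len(P),P.mean(0),rect(P)); 
    c=P.mean(0); u,s,vt=np.linalg.svd(P-c); print(' normal',vt[2],'long',vt[0])
M=reg(m['orange'],345,430,150,215); 
n,l,st,ce=cv2.connectedComponentsWithStats(M.astype(np.uint8))
for i in range(1,n): print('tab',st[i],X[l==i].mean(0))
M=reg(m['orange'],230,310,140,230); n,l,st,ce=cv2.connectedComponentsWithStats(M.astype(np.uint8))
for i in range(1,n): print('case orange',st[i],X[l==i].mean(0))
M=reg((z>.03)&(z<.055),240,301,135,235); print('wall',rect(X[M]),M.sum())
M=reg((z>.02)&(z<.3),345,430,150,220); print('rack',rect(X[M]))
M=reg((z>.10)&(z<.3),210,262,120,235); P=X[M];print('lid',rect(P),P.min(0),P.max(0))
M=reg((z>.015)&(z<.3),310,345,155,182); print('flux',rect(X[M]),X[M].max(0))
M=reg((z>.012)&(z<.3),310,345,200,232); print('tape',rect(X[M]))
M=reg((z>.015)&(z<.3),170,203,170,225); print('sink',rect(X[M]))
E
```

```text
L 461 [ 0.5591 -0.1389  0.0827] (array([ 560.2, -139.3]), array([45.5, 91.6]), 77.6)
 normal [-0.4176  0.0887 -0.9043] long [-0.8827  0.1963  0.4269]
R 462 [ 0.5372 -0.2357  0.0878] (array([ 479.3, -153.6]), array([ 89.1, 297.9]), 35.7)
 normal [-0.0908 -0.9784  0.1856] long [-0.149   0.1977  0.9689]
tab [368 195   6   6  31] [ 0.4985 -0.1255  0.0864]
case orange [290 167   1   1   1] [0.6032 0.1137 0.0095]
wall (array([548.8, 173.2]), array([184.1, 259.9]), 89.2) 429
rack (array([ 532.9, -184.7]), array([200.2, 145.5]), 77.4)
lid (array([556.2, 253.9]), array([ 26.9, 250.1]), 84.6) [0.4329 0.2404 0.1002] [0.6816 0.2787 0.2326]
flux (array([587.6,  -2.6]), array([33.5, 34.1]), 88.5) [0.6046 0.0144 0.089 ]
tape (array([452.4,   7.7]), array([54.8, 54.8]), 89.1)
sink (array([511. , 436.6]), array([ 62. , 108.6]), 88.6)
```

step_arm(offset=[[0,0,-3.5],[0,0,-3.5],[0,0,-3.5],[0,0,-3.5],[0,0,-3.5]], rotation=[[0,0,0],[0,0,0],[0,0,0],[0,0,0],[0,0,0]], fingers=[-1,-1,-1,-1,-1])

```text
time_s: 0.52
eef_pos: [0.153, 0.6312, 0.3726]
ee_rot: [[0.236, 0.972, -0.0], [0.972, -0.236, -0.001], [-0.001, 0.0, -1.0]]
force: [0.4, 1.9, -0.2]
opening: 0.0869
```

step_arm(offset=[[-2.4,3.0,0],[-2.4,3.0,0],[-2.4,3.0,0],[-2.4,3.0,0],[-2.4,3.0,0]], rotation=[[0,0,0],[0,0,0],[0,0,0],[0,0,0],[0,0,0]], fingers=[-1,-1,-1,-1,-1])

```text
time_s: 0.93
eef_pos: [0.2715, 0.478, 0.3709]
ee_rot: [[0.236, 0.972, -0.0], [0.972, -0.236, -0.0], [-0.001, -0.0, -1.0]]
force: [0.8, -0.2, 0.1]
opening: 0.0866
```

step_arm(offset=[[-2.4,3.0,0],[-2.4,3.0,0],[-2.4,3.0,0],[-2.4,3.0,0],[-2.4,3.0,0]], rotation=[[0,0,0],[0,0,0],[0,0,0],[0,0,0],[0,0,0]], fingers=[-1,-1,-1,-1,-1])

```text
time_s: 1.35
eef_pos: [0.3889, 0.3259, 0.3711]
ee_rot: [[0.236, 0.972, -0.0], [0.972, -0.236, -0.0], [-0.0, -0.0, -1.0]]
force: [1.7, 1.0, 0.7]
opening: 0.0873
```

Run:
```python
from h import *
from cell import ctrl
s=ctrl.get_state(); R=np.array(s['ee_rot']);print(s['time_s'],s['q'],s['eef_pos'],R)
T=np.array(ctrl.camera_params('wrist')['extrinsics']);print(ctrl.camera_params('wrist')['camera_matrix'])
print('cam in tool',R.T@(T[:3,3]-s['eef_pos']),R.T@T[:3,:3])
```

```text
1.35 [-61.779   -0.3303  16.8056  86.3111   0.084   94.0184  31.407 ] [0.3889 0.3259 0.3711] [[ 0.2356  0.9719 -0.0003]
 [ 0.9719 -0.2356 -0.    ]
 [-0.0001 -0.0003 -1.    ]]
[[330.7489   0.     321.9676]
 [  0.     330.7489 198.5113]
 [  0.       0.       1.    ]]
cam in tool [ 0.0002 -0.0664 -0.1885] [[ 1.      0.0008 -0.0002]
 [-0.0007  0.9689  0.2473]
 [ 0.0004 -0.2473  0.9689]]
```

step_arm(offset=[[-2.6,2.5,0],[-2.6,2.5,0],[-2.6,2.5,0],[-2.6,2.5,0],[-2.6,2.5,0]], rotation=[[0,0,0],[0,0,0],[0,0,0],[0,0,0],[0,0,0]], fingers=[-1,-1,-1,-1,-1])

```text
time_s: 1.77
eef_pos: [0.4794, 0.1701, 0.3712]
ee_rot: [[0.236, 0.972, -0.0], [0.972, -0.236, 0.0], [0.0, -0.0, -1.0]]
force: [0.7, 0.3, 0.5]
opening: 0.0872
```

step_arm(offset=[[-2.6,2.5,0],[0,0,0],[0,0,0]], rotation=[[0,0,0],[0,0,0],[0,0,0]], fingers=[-1,-1,-1])

```text
time_s: 2.02
eef_pos: [0.4978, 0.1385, 0.3711]
ee_rot: [[0.24, 0.971, -0.0], [0.971, -0.24, -0.0], [-0.0, -0.0, -1.0]]
force: [-0.1, 0.3, -0.3]
opening: 0.0869
```

Run:
```python
from h import *
p,d,X=grab('wrist','case1')
z=X[...,2]; m=masks(p)
for k in('orange','blue'):
    M=m[k]&(z>0)&(z<.03)
    n,l,st,ce=cv2.connectedComponentsWithStats(M.astype(np.uint8))
    for i in range(1,n):
        if st[i][4]>30: print(k,st[i],X[l==i].mean(0),rect(X[l==i]))
M=(z>.036)&(z<.048)&(X[...,1]>0.04)&(X[...,1]<.3); print('wall',rect(X[M]),M.sum())
M=(z>.07)&(z<.3)&(X[...,1]>0.15)&(X[...,1]<.35); P=X[M]; print('lid',rect(P),P.max(0))
```

```text
blue [373 126  19  41 255] [0.5065 0.2429 0.0151] (array([507.3, 238.6]), array([26.4, 64.6]), 84.7)
blue [313 135  16  13  83] [0.4714 0.1394 0.0155] (array([474.9, 142.8]), array([24.7, 17.7]), 85.2)
blue [318 164  16  11  86] [0.5221 0.1352 0.0149] (array([523.9, 135.5]), array([29.1, 14.7]), 46.9)
blue [379 185  19  39 256] [0.6061 0.2329 0.0147] (array([607.8, 229.1]), array([27.2, 67.3]), 84.8)
blue [323 194  14  13  87] [0.5707 0.1306 0.0151] (array([571.1, 131.2]), array([18.5, 26.7]), 32.4)
blue [326 220  16  12  93] [0.6217 0.1261 0.0144] (array([621.4, 128.9]), array([25.1, 21.7]), 82.3)
wall (array([550. , 173.4]), array([193.7, 249.7]), 84.6) 1390
lid (array([531.2, 256. ]), array([ 27.8, 196.9]), 84.6) [0.6305 0.2785 0.2328]
```

View pics/case1.png

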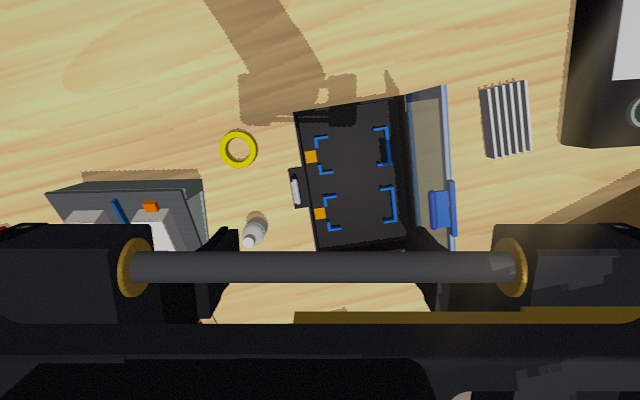

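The picture shows the case nests with orange gap marks at (311,157) and (320,214), the blue fences, and the lid at about (435,165). The flux bottle is at (255,230) and the tape at (238,150).

Run:
```python
from h import *
p,d,X=load('case1.npz'); z=X[...,2]; m=masks(p)
a=np.radians(84.6); ex=np.array([np.cos(a),np.sin(a)]); ey=np.array([-ex[1],ex[0]])
M=m['blue']&(z>.008)&(z<.025)&(X[...,1]<.26)&(X[...,1]>.1)
c0=np.array([.55,.173])
q=(X[M][:,:2]-c0)@np.stack([ex,ey],1)
for s in(1,-1):
    w=q[q[:,1]*s>0]; 
    for t in(1,-1):
        r=w[w[:,0]*t>0]; print(s,t,np.percentile(r,[1,99],axis=0).tolist())
M=(z>.036)&(z<.048)&(X[...,1]>0.04)&(X[...,1]<.3); q=(X[M][:,:2]-c0)@np.stack([ex,ey],1)
print('walls',np.percentile(q,[.5,99.5],axis=0)); r=q[abs(q[:,1])>60e-3];print('x no catch',np.percentile(r,[.5,99.5],axis=0))
h=np.histogram(r[:,0],np.arange(-.11,.11,.004));print(list(zip((h[1][:-1]*1000).round(),h[0])))
M=(z>.06)&(z<.3)&(X[...,1]>0.15)&(X[...,1]<.35);P=X[M];q=(P[:,:2]-c0)@np.stack([ex,ey],1)
for z0 in np.arange(.06,.24,.03):
    k=abs(P[:,2]-z0)<.01
    if k.sum()>5: print('lid z',z0,np.percentile(q[k,0],[2,50,98]))
```

```text
1 1 [[0.04811399597626805, 0.019256483452700132], [0.07026909481603628, 0.08085624915889127]]
1 -1 [[-0.049439422504032854, 0.018820657271105806], [-0.026844399400703083, 0.08076956170884676]]
-1 1 [[0.04784994569674318, -0.08082161156852918], [0.07058376476242538, -0.018816564075149866]]
-1 -1 [[-0.049264323192941606, -0.08124994782937747], [-0.02684566370861292, -0.019008324537006845]]
walls [[-0.0956 -0.1231]
 [ 0.0971  0.1247]]
x no catch [[-0.0744 -0.1238]
 [ 0.0971  0.1248]]
[(np.float64(-110.0), np.int64(0)), (np.float64(-106.0), np.int64(0)), (np.float64(-102.0), np.int64(0)), (np.float64(-98.0), np.int64(0)), (np.float64(-94.0), np.int64(0)), (np.float64(-90.0), np.int64(0)), (np.float64(-86.0), np.int64(0)), (np.float64(-82.0), np.int64(0)), (np.float64(-78.0), np.int64(20)), (np.float64(-74.0), np.int64(173)), (np.float64(-70.0), np.int64(7)), (np.float64(-66.0), np.int64(7)), (np.float64(-62.0), np.int64(7)), (np.float64(-58.0), np.int64(9)), (np.float64(-54.0), np.int64(5)), (np.float64(-50.0), np.int64(7)), (np.float64(-46.0), np.int64(8)), (np.float64(-42.0), np.int64(
[... 717 characters left out ...]
4(46.0), np.int64(10)), (np.float64(50.0), np.int64(13)), (np.float64(54.0), np.int64(13)), (np.float64(58.0), np.int64(14)), (np.float64(62.0), np.int64(18)), (np.float64(66.0), np.int64(12)), (np.float64(70.0), np.int64(17)), (np.float64(74.0), np.int64(10)), (np.float64(78.0), np.int64(9)), (np.float64(82.0), np.int64(8)), (np.float64(86.0), np.int64(6)), (np.float64(90.0), np.int64(155)), (np.float64(94.0), np.int64(93)), (np.float64(98.0), np.int64(0)), (np.float64(102.0), np.int64(0))]
lid z 0.06 [0.0942 0.0946 0.0951]
lid z 0.09 [0.093  0.0936 0.0942]
lid z 0.12 [0.0918 0.0923 0.093 ]
lid z 0.15 [0.0905 0.0911 0.0917]
lid z 0.18 [0.0892 0.0899 0.0905]
lid z 0.21 [0.088  0.0887 0.0917]
```

step_arm(offset=[[0,0,3.4],[0,0,3.4],[0,0,3.4],[0,0,3.4],[0,0,3.0]], rotation=[[0,0,0],[0,0,0],[0,0,0],[0,0,0],[0,0,0]], fingers=[-1,-1,-1,-1,-1])

```text
time_s: 2.48
eef_pos: [0.4957, 0.1424, 0.203]
ee_rot: [[0.233, 0.973, -0.001], [0.973, -0.233, -0.0], [-0.0, -0.001, -1.0]]
force: [-0.1, 0.5, -0.4]
opening: 0.087
```

step_arm(offset=[[3,0,0],[2.6,0,0],[0.8,0,0],[0.8,0,0],[0.8,0,0]], rotation=[[0,0,0],[0,0,0],[0,0,0],[0,0,0],[0,0,0]], fingers=[-1,-1,-1,-1,-1])

```text
time_s: 2.9
eef_pos: [0.5156, 0.2197, 0.2052]
ee_rot: [[0.234, 0.972, -0.0], [0.972, -0.234, -0.0], [-0.001, -0.0, -1.0]]
force: [0.1, -0.5, 1.4]
opening: 0.0869
```

step_arm(offset=[[0.8,0,0],[0.8,0,0],[0.7,0,0],[0.7,0,0],[0,0,0]], rotation=[[0,0,0],[0,0,0],[0,0,0],[0,0,0],[0,0,0]], fingers=[-1,-1,-1,-1,-1])

```text
time_s: 3.32
eef_pos: [0.5231, 0.2493, 0.2052]
ee_rot: [[0.234, 0.972, -0.0], [0.972, -0.234, 0.0], [0.0, -0.0, -1.0]]
force: [-0.1, 0.0, -0.1]
opening: 0.0868
```

step_arm(offset=[[-3.5,0,0],[-2.4,0.3,-2.6],[-2.4,0.3,-2.6],[-2.4,0.3,-2.6],[-2.4,0.3,-2.6]], rotation=[[0,0,0],[0,0,0],[0,0,0],[0,0,0],[0,0,0]], fingers=[-1,-1,-1,-1,-1])

```text
time_s: 3.73
eef_pos: [0.5034, 0.1158, 0.3105]
ee_rot: [[0.236, 0.972, -0.0], [0.972, -0.236, 0.0], [0.0, -0.0, -1.0]]
force: [0.8, 0.2, 0.3]
opening: 0.0872
```

step_arm(offset=[[-3.6,1.1,0],[-3.6,1.1,0],[-3.6,1.1,0],[-3.6,1.1,0],[-3.6,1.1,0]], rotation=[[0,0,0],[0,0,0],[0,0,0],[0,0,0],[0,0,0]], fingers=[-1,-1,-1,-1,-1])

```text
time_s: 4.15
eef_pos: [0.5145, -0.0726, 0.3096]
ee_rot: [[0.236, 0.972, 0.001], [0.972, -0.236, 0.001], [0.001, 0.001, -1.0]]
force: [2.1, -0.1, 0.5]
opening: 0.0868
```

step_arm(offset=[[-3.6,1.1,0],[-3.6,1.1,0],[-3.6,1.1,0],[0,0,0],[0,0,0]], rotation=[[0,0,0],[0,0,0],[0,0,0],[0,0,0],[0,0,0]], fingers=[-0.4,-0.4,-0.4,-0.4,-0.4])

```text
time_s: 4.57
eef_pos: [0.5206, -0.1862, 0.3094]
ee_rot: [[0.241, 0.97, -0.0], [0.97, -0.241, -0.001], [-0.001, 0.0, -1.0]]
force: [0.0, 0.8, -0.5]
opening: 0.0637
```

Run:
```python
from h import *
from cell import ctrl
p,d,X=grab('wrist','rack1'); z=X[...,2]; m=masks(p)
s=ctrl.get_state(); print(s['time_s'],s['q'],s['eef_pos'],s['ee_rot'],s['opening'])
M=m['white']&(z>.03)&(z<.15)&(X[...,0]>.42)&(X[...,0]<.66)&(X[...,1]>-.32)&(X[...,1]<-.07)
n,l,st,ce=cv2.connectedComponentsWithStats(M.astype(np.uint8))
for i in range(1,n):
    if st[i][4]>150:
        P=X[l==i]; c=P.mean(0); u,sv,vt=np.linalg.svd(P-c,full_matrices=False); print('white',st[i],c,rect(P),'\n',vt)
M=m['orange']&(z>.03)&(z<.15)
n,l,st,ce=cv2.connectedComponentsWithStats(M.astype(np.uint8))
for i in range(1,n):
    if st[i][4]>20: print('tab',st[i],X[l==i].mean(0))
p,d,X=grab('top','top1');z=X[...,2]
M=np.zeros(z.shape,bool);M[110:245,190:262]=1;M&=(z>.08)&(z<.3);P=X[M]
print('lid',P.min(0),P.max(0))
```

```text
4.6167 [-29.4233   6.1089  48.998   88.9346  -4.6061  87.0716  95.8832] [ 0.5212 -0.184   0.3092] [[ 0.238   0.9713 -0.0003]
 [ 0.9713 -0.238  -0.    ]
 [-0.0001 -0.0002 -1.    ]] 0.06289126428853717
white [ 346  146   41   74 2324] [ 0.5531 -0.1372  0.0849] (array([ 560.1, -135.7]), array([ 53.1, 106.8]), 77.4) 
 [[ 0.9021 -0.1929 -0.3861]
 [ 0.1506  0.979  -0.1374]
 [ 0.4045  0.0658  0.9122]]
white [ 265  148   43   74 2437] [ 0.5316 -0.235   0.0842] (array([ 538.1, -237.1]), array([ 45.5, 108.2]), 77.2) 
 [[ 0.9178 -0.2042 -0.3404]
 [ 0.2008  0.9786 -0.0457]
 [ 0.3424 -0.0264  0.9392]]
tab [359 135  15  14 193] [ 0.5007 -0.1262  0.0871]
lid [0.4327 0.23   0.0801] [0.6807 0.277  0.2341]
```

View pics/rack1.png

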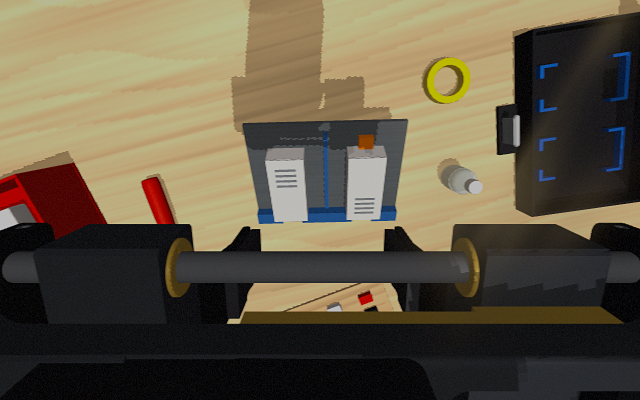

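The wrist view shows the rack with shell b at (287,185) and shell a at (366,185), its orange tab at (366,141). The rib is at x=326 and the ledge at y≈213. I'll check whether the lid moved.

Run:
```python
from h import *
a=np.radians(84.6); ex=np.array([np.cos(a),np.sin(a)]); ey=np.array([-ex[1],ex[0]]); c=np.array([.551,.1836])
for f in('top0','top1'):
    p,d,X=load(f+'.npz');z=X[...,2];M=np.zeros(z.shape,bool);M[100:255,170:270]=1;M&=(z>.06)&(z<.3);P=X[M]
    q=(P[:,:2]-c)@np.stack([ex,ey],1)
    for z0 in np.arange(.07,.24,.02):
        k=abs(P[:,2]-z0)<.01
        if k.sum()>3: print(f,z0.round(2),k.sum(),np.percentile(q[k,0],[0,50,100]))
# shells in rack frame
p,d,X=load('rack1.npz');z=X[...,2];m=masks(p)
b=np.radians(-12.7); rx=np.array([np.cos(b),np.sin(b)]); ry=np.array([-rx[1],rx[0]])
n=np.array([np.sin(.44)*rx[0],np.sin(.44)*rx[1],np.cos(.44)]); up=np.array([np.cos(.44)*rx[0],np.cos(.44)*rx[1],-np.sin(.44)])
B=np.stack([up,[*ry,0],n],1); o=np.array([.533,-.185,.055])
Q=(X-o)@B
for lab,s in(('a',1),('b',-1)):
    M=m['white']&(Q[...,2]>.02)&(Q[...,2]<.04)&(Q[...,1]*s>.015)&(Q[...,1]*s<.09)&(abs(Q[...,0])<.08)
    r=Q[M]; print(lab,M.sum(),np.percentile(r,[1,50,99],axis=0).tolist())
M=m['orange']&(abs(Q[...,0])<.12)&(abs(Q[...,1])<.1)&(Q[...,2]>-.02); r=Q[M]; print('tab',np.percentile(r,[1,50,99],axis=0).tolist())
M=m['blue']&(abs(Q[...,0])<.05)&(abs(Q[...,1])<.03); print('rib',np.percentile(Q[M],[2,50,98],axis=0).tolist())
M=m['blue']&(Q[...,0]>.05)&(Q[...,0]<.12)&(abs(Q[...,1])<.11); print('ledge',np.percentile(Q[M],[2,50,98],axis=0).tolist())
```

```text
top0 0.07 107 [0.0825 0.0847 0.086 ]
top0 0.09 121 [0.0826 0.0838 0.0852]
top0 0.11 119 [0.0815 0.0829 0.084 ]
top0 0.13 105 [0.0812 0.0822 0.0833]
top0 0.15 111 [0.0795 0.0813 0.0826]
top0 0.17 115 [0.079  0.0804 0.0818]
top0 0.19 120 [0.0782 0.0796 0.0813]
top0 0.21 178 [0.0604 0.079  0.0838]
top0 0.23 287 [0.0571 0.0781 0.0834]
top1 0.07 69 [0.0815 0.0833 0.0843]
top1 0.09 66 [0.0796 0.0811 0.0826]
top1 0.11 67 [0.0777 0.079  0.0807]
top1 0.13 70 [0.0758 0.0773 0.079 ]
top1 0.15 82 [0.0738 0.0751 0.0767]
top1 0.17 78 [0.0718 0.0733 0.0745]
top1 0.19 83 [0.0699 0.0713 0.0727]
top1 0.21 172 [0.0491 0.0697 0.0739]
top1 0.23 253 [0.0467 0.0669 0.0732]
a 2161 [[-0.04452583661294496, 0.027964457996966657, 0.021431383395893747], [-0.0065587973779391105, 0.04992904597072693, 0.03287309717563903], [0.054029622255913755, 0.07227888404505681, 0.03442783191585415]]
b 2200 [[-0.044205249257648425, -0.07177699756537355, 0.020994631027292706], [-0.0002564837363831043, -0.04941237291690238, 0.03308054558111179], [0.05455619966249027, -0.02714199340881584, 0.03461338767332039]]
tab [[-0.06053694255491945, 0.04196072003907562, 0.003580423930689832], [-0.0542086010039257, 0.050333828557467805, 0.010718880710836067], [-0.044813374594188736, 0.05851536798499666, 0.012154723231589929]]
rib [[-0.048023777691783585, -0.002051698046243154, 0.0024868353828115383], [-0.006822661094132862, 0.0005585794816996225, 0.013031849574322657], [0.047135123063110504, 0.0029093549096142874, 0.014528774562508756]]
ledge [[0.05588193299362556, -0.09603654615498773, 0.004164036093464763], [0.06057526097233109, 0.001767159629076235, 0.0155921035888219], [0.07380014694961906, 0.09766039581257009, 0.017392890788809682]]
```

Run:
```python
import cv2
a=cv2.imread('pics/top0.png')[110:250,180:340];b=cv2.imread('pics/top1.png')[110:250,180:340]
cv2.imwrite('pics/cmp.png',cv2.resize(cv2.vconcat([a,b]),None,fx=2,fy=2))
```

```text
(no output)
```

View pics/cmp.png

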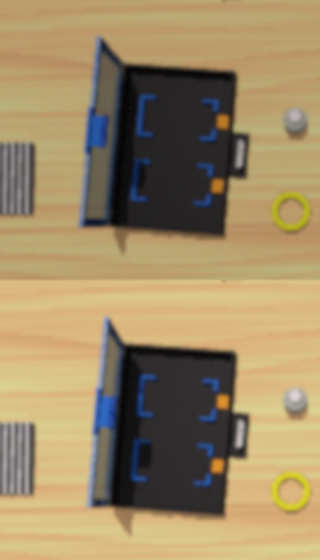

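The lid has swung inward by about 11 mm instead of outward, to about 1.46 rad, so I'll redo that push with shut fingers and watch it.

step_arm(offset=[[3.8,-0.9,0],[3.8,-0.9,0],[3.8,-0.9,0],[3.8,-0.9,0],[3.8,-0.9,0]], rotation=[[0,0,0],[0,0,0],[0,0,0],[0,0,0],[0,0,0]], fingers=[1,1,1,1,1])

```text
time_s: 5.08
eef_pos: [0.5218, 0.0158, 0.3096]
ee_rot: [[0.233, 0.973, 0.001], [0.973, -0.233, 0.001], [0.001, 0.0, -1.0]]
force: [0.8, 0.6, 0.6]
opening: 0.0355
```

step_arm(offset=[[3.8,-0.9,0],[3.8,-0.9,0],[3.8,-0.9,0],[3.8,-0.9,0],[2.8,-0.7,0]], rotation=[[0,0,0],[0,0,0],[0,0,0],[0,0,0],[0,0,0]], fingers=[1,1,1,1,1])

```text
time_s: 5.5
eef_pos: [0.5214, 0.2029, 0.3091]
ee_rot: [[0.23, 0.973, -0.001], [0.973, -0.23, 0.001], [0.001, -0.001, -1.0]]
force: [0.2, 0.4, -0.2]
opening: 0.004
```

step_arm(offset=[[0,0,3.1],[0,0,3.1],[0,0,3.1],[0,0,3.1],[0,0,0]], rotation=[[0,0,0],[0,0,0],[0,0,0],[0,0,0],[0,0,0]], fingers=[1,1,1,1,1])

```text
time_s: 5.92
eef_pos: [0.5191, 0.1977, 0.1797]
ee_rot: [[0.233, 0.973, -0.008], [0.973, -0.233, -0.004], [-0.006, -0.006, -1.0]]
force: [-0.7, 0.6, -1.1]
opening: 0.0004
```

step_arm(offset=[[1.2,0,0],[1.2,0,0],[1.2,0,0],[1.2,0,0],[1.2,0,0]], rotation=[[0,0,0],[0,0,0],[0,0,0],[0,0,0],[0,0,0]], fingers=[1,1,1,1,1])

```text
time_s: 6.33
eef_pos: [0.538, 0.2577, 0.1865]
ee_rot: [[0.235, 0.972, 0.001], [0.972, -0.235, 0.001], [0.001, 0.001, -1.0]]
force: [-0.9, -1.6, 0.3]
opening: 0.0006
```

Run:
```python
from h import *
grab('scene','push1'); im=cv2.imread('pics/push1.png')[170:340,240:480]; cv2.imwrite('pics/push1c.png',cv2.resize(im,None,fx=2.5,fy=2.5))
```

```text
(no output)
```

View pics/push1c.png

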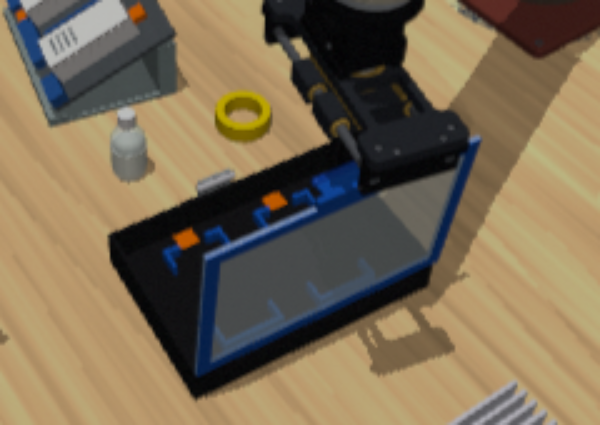

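The crop shows the shut gripper inside the lid with its body overhanging the lid's top edge, and about 1.6 N of contact. I'll carry on pushing.

step_arm(offset=[[0.8,0,0],[0.8,0,0],[0.8,0,0],[0.8,0,0],[0,0,0]], rotation=[[0,0,0],[0,0,0],[0,0,0],[0,0,0],[0,0,0]], fingers=[1,1,1,1,1])

```text
time_s: 6.8
eef_pos: [0.5449, 0.2887, 0.185]
ee_rot: [[0.234, 0.972, 0.0], [0.972, -0.234, 0.0], [0.0, 0.0, -1.0]]
force: [-0.5, 0.2, -0.8]
opening: 0.0006
```

```bash
cat > lid.py <<'E'
from h import *
import sys
p,d,X=grab('top',sys.argv[1])
a=np.radians(84.6); ex=np.array([np.cos(a),np.sin(a)]); ey=np.array([-ex[1],ex[0]]); c=np.array([.551,.1836])
Q=np.concatenate([(X[...,:2]-c)@np.stack([ex,ey],1),X[...,2:]],-1)
for y0 in(-.1,-.06,.06,.1):
    k=(abs(Q[...,1]-y0)<.02)&(Q[...,0]>.0)&(Q[...,0]<.2)&(Q[...,2]>.06)&(Q[...,2]<.3)
    P=Q[k]
    if len(P)>10: 
        f=np.polyfit(P[:,2],P[:,0],1); print(y0,len(P),'angle',np.pi/2+np.arctan(f[0]),'x at .2',np.polyval(f,.2),'zmax',P[:,2].max())
E
python3 lid.py t2
```

```text
-0.1 449 angle 1.8452730240104092 x at .2 0.13009149364238054 zmax 0.21708979916336912
-0.06 451 angle 1.8460880895608507 x at .2 0.1300362664398738 zmax 0.21890274177052893
0.06 357 angle 1.5152389875660544 x at .2 0.10634095813998698 zmax 0.29953514221224986
0.1 346 angle 1.8396448533306118 x at .2 0.12939166578941128 zmax 0.20074472476277472
```

The lid is now at its stop (1.85 rad). Probably the first push slipped over the edge and dragged the lid back. Next I retreat and go to shell b.

step_arm(offset=[[-4,0,0],[-3,0.6,-2.5],[-3,0.6,-2.5],[-3.4,1,0],[-3.4,1,0]], rotation=[[0,0,0],[0,0,0],[0,0,0],[0,0,0],[0,0,0]], fingers=[1,1,1,1,1])

```text
time_s: 7.27
eef_pos: [0.5372, 0.1145, 0.2373]
ee_rot: [[0.235, 0.972, 0.004], [0.972, -0.235, 0.002], [0.003, 0.003, -1.0]]
force: [0.8, -0.3, 0.4]
opening: 0.0005
```

step_arm(offset=[[-3.4,1,0],[-3.4,1,0],[-3.4,1,0],[-3.4,1,0],[-3.4,1,0]], rotation=[[0,0,0],[0,0,0],[0,0,0],[0,0,0],[0,0,0]], fingers=[-0.4,-0.4,-0.4,-0.4,-0.4])

```text
time_s: 7.68
eef_pos: [0.5449, -0.0632, 0.2358]
ee_rot: [[0.236, 0.972, 0.002], [0.972, -0.236, 0.001], [0.001, 0.001, -1.0]]
force: [0.0, -0.9, -0.7]
opening: 0.0261
```

step_arm(offset=[[-3.4,1,0],[-3.4,1,0],[-3.4,1,0],[-3.4,1,0],[-3.4,1,0]], rotation=[[0,0,0],[0,0,0],[0,0,0],[0,0,0],[0,0,0]], fingers=[-0.4,-0.4,-0.4,-0.4,-0.4])

```text
time_s: 8.1
eef_pos: [0.5534, -0.2401, 0.2358]
ee_rot: [[0.236, 0.972, 0.002], [0.972, -0.236, 0.0], [0.0, 0.001, -1.0]]
force: [0.9, -0.3, 0.0]
opening: 0.0571
```

step_arm(offset=[[0,0,0],[0,0,0],[0,0,0],[0,0,0],[0,0,0]], rotation=[[0.11,0,0],[0.11,0,0],[0.11,0,0],[0.11,0,0],[0,0,0]], fingers=[-0.4,-0.4,-0.4,-0.4,-0.4])

```text
time_s: 8.52
eef_pos: [0.5544, -0.237, 0.2275]
ee_rot: [[0.233, 0.872, -0.43], [0.972, -0.21, 0.102], [-0.002, -0.442, -0.897]]
force: [1.3, 1.5, -3.2]
opening: 0.0605
```

```bash
cat > go.py <<'E'
from h import *
from cell import ctrl
from scipy.spatial.transform import Rotation as Ro
def tilt_frame():
    b=np.radians(-12.7); rx=np.array([np.cos(b),np.sin(b),0]); ry=np.array([-rx[1],rx[0],0])
    n=np.sin(.44)*rx+np.array([0,0,np.cos(.44)]); dn=np.cos(.44)*rx-np.array([0,0,np.sin(.44)])
    return dn,ry,n
def to(P,R=None):
    s=ctrl.get_state(); R0=np.array(s['ee_rot']); dp=np.array(P)-s['eef_pos']
    print('t',s['time_s'],'pos',np.array(s['eef_pos']),'op',s['opening'],'F',np.array(s['force']),'q',np.round(s['q'],0))
    print('shift cm in tool',100*R0.T@dp)
    if R is not None: print('rotvec',Ro.from_matrix(R0.T@R).as_rotvec(), ' shift cm in target tool axes',100*R.T@dp)
E
python3 lid.py t3
python3 - <<'E'
from go import *
dn,ry,n=tilt_frame(); o=np.array([.533,-.185,.055])
u=o+.005*dn-.0495*ry+.004*n; print(u)
x=ry; z=-n; R=np.stack([x,np.cross(z,x),z],1)
to(u+.003*n,R)
E
```

```text
-0.1 451 angle 1.845688145057585 x at .2 0.13005510219499938 zmax 0.21731763770152535
-0.06 455 angle 1.8457546886449974 x at .2 0.1300664248916677 zmax 0.21706503666120702
0.06 461 angle 1.844574433154167 x at .2 0.12977599107673893 zmax 0.21955766946293798
0.1 471 angle 1.8453122810667255 x at .2 0.1298512033940941 zmax 0.2178969136581197
[ 0.5282 -0.2347  0.0565]
t 8.5667 pos [ 0.5543 -0.238   0.2297] op 0.06088306567095767 F [ 0.4593 -0.9349 -0.8486] q [ -6.  40.  44.  64. -18. 109. 111.]
shift cm in tool [-0.2479  5.1582 16.4424]
rotvec [-0.0091 -0.0046 -0.0144]  shift cm in target tool axes [-0.2449  5.0044 16.4899]
```

step_arm(offset=[[-0.1,2.5,0],[-0.1,2.5,0],[0,0,3],[0,0,3],[0,0,3]], rotation=[[-0.009,-0.005,-0.014],[0,0,0],[0,0,0],[0,0,0],[0,0,0]], fingers=[-0.4,-0.4,-0.4,-0.4,-0.4])

```text
time_s: 8.98
eef_pos: [0.5606, -0.243, 0.1332]
ee_rot: [[0.222, 0.888, -0.402], [0.975, -0.202, 0.092], [0.0, -0.412, -0.911]]
force: [0.1, -0.4, -0.7]
opening: 0.0605
```

step_arm(offset=[[0,0,2.0],[0,0,1.5],[0,0,1],[0,0,0],[0,0,0]], rotation=[[0,0,0],[0,0,0],[0,0,0],[0,0,0],[0,0,0]], fingers=[-0.4,-0.4,-0.4,-0.4,-0.4])

```text
time_s: 9.4
eef_pos: [0.5426, -0.2379, 0.0931]
ee_rot: [[0.221, 0.887, -0.405], [0.975, -0.201, 0.093], [0.002, -0.415, -0.91]]
force: [-0.0, -0.4, 0.1]
opening: 0.0612
```

Run:
```python
from go import *
dn,ry,n=tilt_frame(); u=np.array([.5282,-.2347,.0565])
x=ry; z=-n; R=np.stack([x,np.cross(z,x),z],1)
to(u+.003*n,R)
p,d,X=grab('wrist','pick1')
```

```text
t 9.4 pos [ 0.5426 -0.2379  0.0931] op 0.061160719011326865 F [-0.0214 -0.387   0.0543] q [ -8.  43.  43.  77. -20.  94. 112.]
shift cm in tool [-0.0126  0.1791  3.6408]
rotvec [ 0.0119 -0.0022 -0.0007]  shift cm in target tool axes [-0.0049  0.2224  3.6385]
```

View pics/pick1.png

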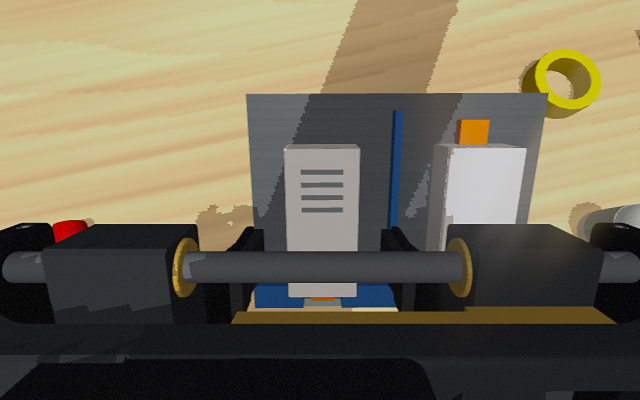

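The shell (284–358 px) is centred between the fingers, its tab facing down the slope at (325,299). I descend and grip.

step_arm(offset=[[0,0.2,1.4],[0,0,1.2],[0,0,1.0],[0,0,0]], rotation=[[0.012,0,0],[0,0,0],[0,0,0],[0,0,0]], fingers=[-0.4,-0.4,-0.4,-0.4])

```text
time_s: 9.78
eef_pos: [0.5272, -0.2341, 0.0558]
ee_rot: [[0.222, 0.88, -0.421], [0.975, -0.199, 0.097], [0.002, -0.432, -0.902]]
force: [0.1, -0.6, 0.6]
opening: 0.0611
```

step_arm(offset=[[0,0,0],[0,0,0],[0,0,0],[0,0,0],[0,0,0]], rotation=[[0,0,0],[0,0,0],[0,0,0],[0,0,0],[0,0,0]], fingers=[1,1,1,1,1], squeeze=15)

```text
time_s: 10.2
eef_pos: [0.5296, -0.2356, 0.0589]
ee_rot: [[0.221, 0.882, -0.416], [0.975, -0.2, 0.095], [0.0, -0.427, -0.904]]
force: [1.5, -1.6, 6.1]
opening: 0.0358
```

step_arm(offset=[[0,0,-0.5],[0,0,-1],[0,0,-2.5],[0,0,-3],[0,0,-3]], rotation=[[0,0,0],[0,0,0],[0,0,0],[0,0,0],[0,0,0]], fingers=[1,1,1,1,1])

```text
time_s: 10.62
eef_pos: [0.5712, -0.2439, 0.1501]
ee_rot: [[0.221, 0.881, -0.418], [0.975, -0.199, 0.096], [0.002, -0.429, -0.903]]
force: [0.4, -0.3, -0.1]
opening: 0.0043
```

Run:
```python
from go import *
a=np.radians(-5.4); x=np.array([np.cos(a),np.sin(a),0]); z=np.array([0,0,-1.]); R=np.stack([x,np.cross(z,x),z],1)
to([.6008,.1789,.15],R)
```

```text
t 10.6167 pos [ 0.5712 -0.2439  0.1501] op 0.004281691728331805 F [ 0.4282 -0.3065 -0.1336] q [ -6.  44.  43.  67. -20. 103. 111.]
shift cm in tool [41.8891 -5.7963  2.8443]
rotvec [-0.3648  0.3183  1.4172]  shift cm in target tool axes [ -1.0363 -42.3711   0.0077]
```

The grip missed: the fingers closed past 46 mm. I'll look.

Run:
```python
from go import *
p,d,X=grab('wrist','miss'); p2,_,_=grab('scene','miss_s')
a=cv2.imread('pics/miss.png'); b=cv2.resize(cv2.imread('pics/miss_s.png')[110:260,190:400],None,fx=2.5,fy=2.5)
cv2.imwrite('pics/miss2.png',cv2.vconcat([a[60:340,:525],b[:320]]))
dn,ry,n=tilt_frame(); B=np.stack([dn,ry,n],1); Q=(X-np.array([.533,-.185,.055]))@B; m=masks(p)
for s in(1,-1):
    M=m['white']&(Q[...,2]>.02)&(Q[...,2]<.06)&(Q[...,1]*s>.0)&(Q[...,1]*s<.1)&(abs(Q[...,0])<.1)
    print(s,M.sum(),np.percentile(Q[M],[1,50,99],axis=0).tolist())
```

```text
1 4741 [[-0.04354781472771561, 0.028186645965936702, 0.03130007492290449], [-0.009997556870789145, 0.050854465899474476, 0.0328466066691168], [0.03355230848483313, 0.07228858176037425, 0.034484444038091915]]
-1 4494 [[-0.04275596706454091, -0.06900803025702863, 0.03151069293400297], [-0.00331271689617915, -0.04725362051906512, 0.03303300651867286], [0.045310381466393386, -0.025038195067231303, 0.03461023407749669]]
```

View pics/miss2.png

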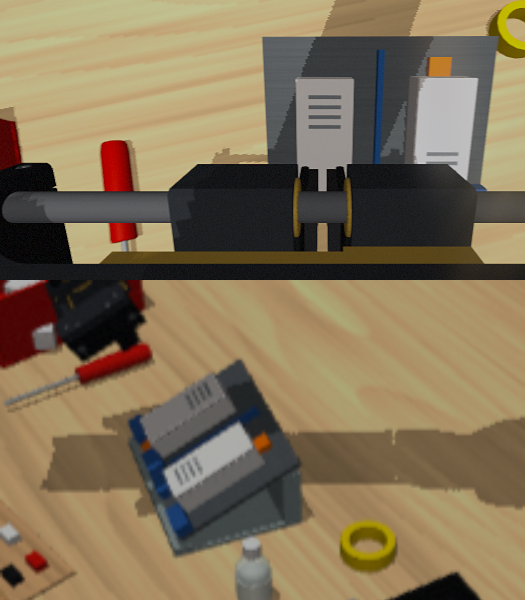

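The shell is still in place and the fingers rode over its top. So the open tips seem to sit well behind the shut-finger TCP. I'll measure that from the wrist depth.

Run:
```python
from h import *
C=np.eye(4);C[:3,:3]=[[1,.0008,-.0002],[-.0007,.9689,.2473],[.0004,-.2473,.9689]];C[:3,3]=[.0002,-.0664,-.1885]
for f in('case1','rack1','pick1','miss'):
    z=np.load(f+'.npz'); from h import cloud
    X=cloud(z['d'],z['K'],C); k=(z['d']>.05)&(X[...,2]<.02)&(abs(X[...,1])<.03)&(abs(X[...,0])<.075)
    P=X[k]; print(f,k.sum(),'tool z pct',np.percentile(P[:,2],[50,90,98,100]) if len(P) else 0)
    t=P[P[:,2]>np.percentile(P[:,2],90)]; print('   lowest pts x',np.percentile(t[:,0],[0,25,75,100]),'y',np.percentile(t[:,1],[0,50,100]))
```

```text
case1 75237 tool z pct [-0.1332 -0.1123 -0.0583 -0.0252]
   lowest pts x [-0.0554 -0.0481  0.0481  0.0558] y [-0.03   -0.0081  0.0241]
rack1 73530 tool z pct [-0.1336 -0.1133 -0.0659 -0.0254]
   lowest pts x [-0.075  -0.0366  0.0358  0.075 ] y [-0.03   -0.0098  0.0134]
pick1 78573 tool z pct [-0.1324 -0.076   0.011   0.013 ]
   lowest pts x [-0.0412 -0.017   0.0161  0.0413] y [-0.03   -0.0057  0.0195]
miss 66372 tool z pct [-0.1352 -0.1143 -0.0758 -0.0256]
   lowest pts x [-0.075  -0.0444  0.0446  0.075 ] y [-0.03   -0.0268  0.0102]
```

All three views put the lowest finger points 25 mm short of the reported TCP, whether open or shut. Both slips agree with that, so from here on I allow for real tips at TCP −25 mm. I retry deeper.

step_arm(offset=[[0,0,0],[0,0,0],[0,0,0],[0,0,0],[0,0,0]], rotation=[[0,0,0],[0,0,0],[0,0,0],[0,0,0],[0,0,0]], fingers=[-0.4,-0.4,-0.4,-0.4,-0.4])

```text
time_s: 11.13
eef_pos: [0.5704, -0.244, 0.1479]
ee_rot: [[0.221, 0.881, -0.419], [0.975, -0.199, 0.097], [0.002, -0.43, -0.903]]
force: [-0.3, 0.2, -0.3]
opening: 0.027
```

step_arm(offset=[[0,0,0],[0,0,0],[0,0,0],[0,0,0],[0,0,0]], rotation=[[0,0,0],[0,0,0],[0,0,0],[0,0,0],[0,0,0]], fingers=[-0.4,-0.4,-0.4,-0.4,-0.4])

```text
time_s: 11.55
eef_pos: [0.5708, -0.2444, 0.1485]
ee_rot: [[0.221, 0.881, -0.418], [0.975, -0.199, 0.096], [0.001, -0.429, -0.903]]
force: [-0.2, 0.4, 1.1]
opening: 0.0577
```

Run:
```python
from go import *
dn,ry,n=tilt_frame(); B=np.stack([dn,ry,n],1); o=np.array([.533,-.185,.055])
p,d,X=grab('wrist','rack2'); Q=(X-o)@B; m=masks(p)
for s in(1,-1):
    M=m['white']&(Q[...,2]>.028)&(Q[...,2]<.06)&(Q[...,1]*s>.0)&(Q[...,1]*s<.1)&(abs(Q[...,0])<.1)
    print(s,M.sum(),np.percentile(Q[M],[1,50,99],axis=0).tolist(),rect(Q[M]))
z=-n; R=np.stack([ry,np.cross(z,ry),z],1)
u=o+.0055*dn-.0475*ry+.004*n
to(u-.0215*n,R)
```

```text
1 5276 [[-0.04342189107405556, 0.02780439291359585, 0.0312301284961956], [-0.007295037682898499, 0.04739385741907606, 0.03283360349485328], [0.049097936736855474, 0.07204567990810073, 0.034404012484383024]] (array([ 3.6, 50.2]), array([95.3, 46.4]), 0.4)
-1 5563 [[-0.042371810333205036, -0.06901105418545078, 0.03149402620270972], [0.005555250708206263, -0.04695228353725171, 0.03302819878769241], [0.049974992885440904, -0.025030648175256246, 0.034571147746690574]] (array([  4.3, -47. ]), array([94. , 45.2]), 0.2)
t 11.6 pos [ 0.5709 -0.2443  0.1484] op 0.058869017816945333 F [ 0.0062 -0.1762 -0.5518] q [ -6.  44.  43.  67. -20. 102. 111.]
shift cm in tool [ 0.185   0.0449 12.3337]
rotvec [-0.003  -0.0018 -0.0006]  shift cm in target tool axes [ 0.2066  0.0083 12.3335]
```

step_arm(offset=[[0.25,0,3],[0,0,3],[0,0,2.5],[0,0,1.8],[0,0,1]], rotation=[[0,0,0],[0,0,0],[0,0,0],[0,0,0],[0,0,0]], fingers=[-0.4,-0.4,-0.4,-0.4,-0.4])

```text
time_s: 12.02
eef_pos: [0.5226, -0.2303, 0.0445]
ee_rot: [[0.221, 0.88, -0.42], [0.975, -0.199, 0.097], [0.002, -0.431, -0.902]]
force: [-0.5, 0.1, -0.0]
opening: 0.0608
```

step_arm(offset=[[0,0,0.7],[0,0,0.3],[0,0,0]], rotation=[[0,0,0],[0,0,0],[0,0,0]], fingers=[-0.4,-0.4,-0.4])

```text
time_s: 12.27
eef_pos: [0.5203, -0.2302, 0.0375]
ee_rot: [[0.221, 0.881, -0.417], [0.975, -0.199, 0.096], [0.001, -0.428, -0.904]]
force: [0.2, -0.5, -1.2]
opening: 0.0611
```

step_arm(offset=[[0,0,0],[0,0,0],[0,0,0],[0,0,0],[0,0,0]], rotation=[[0,0,0],[0,0,0],[0,0,0],[0,0,0],[0,0,0]], fingers=[1,1,1,1,1], squeeze=15)

```text
time_s: 12.68
eef_pos: [0.5206, -0.2304, 0.0379]
ee_rot: [[0.221, 0.882, -0.417], [0.975, -0.199, 0.095], [0.001, -0.428, -0.904]]
force: [1.3, -0.7, 2.8]
opening: 0.046
```

Gripped at 46 mm. I lift, level the tool and yaw.

step_arm(offset=[[0,0,-1.5],[0,0,-2.5],[0,0,-3],[0,0,-3],[0,0,-3]], rotation=[[0,0,0],[0,0,0],[0,0,0],[0,0,0],[0,0,0]], fingers=[1,1,1,1,1])

```text
time_s: 13.1
eef_pos: [0.5746, -0.2425, 0.156]
ee_rot: [[0.221, 0.881, -0.418], [0.975, -0.199, 0.096], [0.001, -0.429, -0.903]]
force: [0.8, 0.2, -0.7]
opening: 0.0462
```

step_arm(offset=[[0,0,-1],[0,0,-1],[0,0,-1],[0,0,0],[0,0,0]], rotation=[[-0.11,0,0],[-0.11,0,0],[-0.11,0,0],[-0.11,0,0],[0,0,0.12]], fingers=[1,1,1,1,1])

```text
time_s: 13.52
eef_pos: [0.579, -0.2464, 0.1835]
ee_rot: [[0.34, 0.94, 0.005], [0.94, -0.34, 0.005], [0.006, 0.003, -1.0]]
force: [-0.8, -0.6, -2.0]
opening: 0.0462
```

step_arm(offset=[[0,0,0],[0,0,0],[0,0,0],[0,0,0],[0,0,0]], rotation=[[0,0,0.12],[0,0,0.12],[0,0,0.12],[0,0,0.12],[0,0,0.12]], fingers=[1,1,1,1,1])

```text
time_s: 13.93
eef_pos: [0.5836, -0.2446, 0.183]
ee_rot: [[0.813, 0.583, -0.003], [0.583, -0.813, 0.002], [-0.001, -0.004, -1.0]]
force: [0.0, 0.1, -0.1]
opening: 0.046
```

step_arm(offset=[[0,0,0],[0,0,0],[0,0,0],[0,0,0],[0,0,0]], rotation=[[0,0,0.12],[0,0,0.12],[0,0,0.12],[0,0,0.12],[0,0,0.12]], fingers=[1,1,1,1,1])

```text
time_s: 14.35
eef_pos: [0.5836, -0.2446, 0.183]
ee_rot: [[1.0, 0.022, -0.003], [0.022, -1.0, 0.002], [-0.003, -0.002, -1.0]]
force: [0.4, -0.4, -0.5]
opening: 0.0459
```

```bash
cat > pl.py <<'E'
from go import *
import sys
a=np.radians(-5.4); x=np.array([np.cos(a),np.sin(a),0]); z=np.array([0,0,-1.]); R=np.stack([x,np.cross(z,x),z],1)
N={'0':[.5012,.1883],'1':[.6008,.1789]}[sys.argv[1]]
to([*N,float(sys.argv[2])],R)
E
python3 pl.py 1 .12
```

```text
t 14.35 pos [ 0.5836 -0.2446  0.183 ] op 0.04589275058674365 F [ 0.3992 -0.4256 -0.5148] q [-27.  29.  64.  90. -26.  78.  41.]
shift cm in tool [  2.658  -42.2919   6.3899]
rotvec [-0.0022  0.0029  0.1161]  shift cm in target tool axes [ -2.2775 -42.3283   6.2957]
```

step_arm(offset=[[0,0,0],[-0.2,-3.5,0],[-0.2,-3.5,0],[-0.2,-3.5,0],[-0.2,-3.5,0]], rotation=[[-0.002,0.003,0.116],[0,0,0],[0,0,0],[0,0,0],[0,0,0]], fingers=[1,1,1,1,1])

```text
time_s: 14.77
eef_pos: [0.5878, -0.1032, 0.1829]
ee_rot: [[0.996, -0.089, 0.0], [-0.089, -0.996, 0.0], [0.0, -0.0, -1.0]]
force: [0.5, 1.0, 0.2]
opening: 0.0459
```

step_arm(offset=[[-0.2,-3.5,0],[-0.2,-3.5,0],[-0.2,-3.5,0],[-0.2,-3.5,0],[-0.2,-3.5,0]], rotation=[[0,0,0],[0,0,0],[0,0,0],[0,0,0],[0,0,0]], fingers=[1,1,1,1,1])

```text
time_s: 15.18
eef_pos: [0.5932, 0.0725, 0.183]
ee_rot: [[0.996, -0.088, 0.0], [-0.088, -0.996, 0.001], [0.0, -0.001, -1.0]]
force: [0.6, -0.3, -1.0]
opening: 0.0459
```

step_arm(offset=[[-0.2,-3.5,0],[-0.2,-3.5,2],[-0.2,-3.5,2],[0,-0.3,2],[0,0,0]], rotation=[[0,0,0],[0,0,0],[0,0,0],[0,0,0],[0,0,0]], fingers=[1,1,1,1,1])

```text
time_s: 15.6
eef_pos: [0.5945, 0.1822, 0.1188]
ee_rot: [[0.997, -0.083, -0.005], [-0.083, -0.997, -0.002], [-0.005, 0.002, -1.0]]
force: [-1.0, -0.7, -0.6]
opening: 0.046
```

```bash
python3 pl.py 1 .12
python3 - <<'E'
from h import *
p,d,X=grab('wrist','place1'); m=masks(p); z=X[...,2]
a=np.radians(84.6); ex=np.array([np.cos(a),np.sin(a)]); ey=np.array([-ex[1],ex[0]]); c=np.array([.551,.1836])
Q=np.concatenate([(X[...,:2]-c)@np.stack([ex,ey],1),z[...,None]],-1)
M=m['white']&(z>.10)&(z<.22)&(abs(Q[...,0])<.1)&(abs(Q[...,1])<.15)
if M.sum(): print('shell',M.sum(),np.percentile(Q[M],[1,50,99],axis=0).tolist(),rect(Q[M]))
E
```

```text
t 15.6 pos [0.5945 0.1822 0.1188] op 0.04595059974745076 F [-0.9713 -0.7119 -0.6113] q [-68.  33.  66.  96. -31.  73.  -1.]
shift cm in tool [ 0.656   0.2795 -0.1245]
rotvec [0.0023 0.005  0.0116]  shift cm in target tool axes [ 0.6598  0.2716 -0.1218]
shell 11341 [[-0.019911669011080078, -0.06654453697005672, 0.16597249379181123], [0.027171343598251522, -0.04425740579537256, 0.16780925508995118], [0.051985798912349016, -0.021781407227846678, 0.16927437804977974]] (array([ 15.5, -44.2]), array([73.7, 46.1]), 0.5)
```

View pics/place1.png

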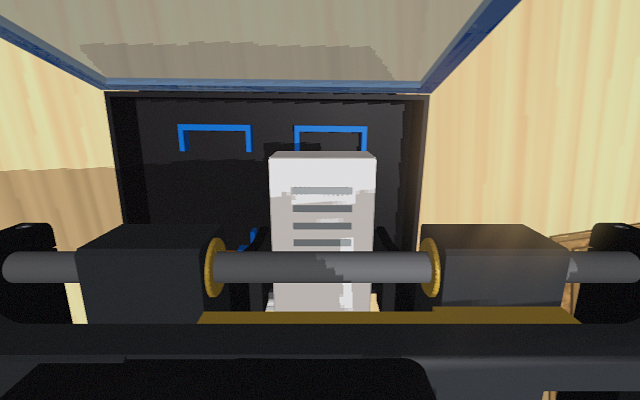

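The view shows the shell with its far end at row 155, about 6 mm left of the nest line, so I correct that and lower it.

step_arm(offset=[[0.6,0.25,0],[0,0,3],[0,0,3],[0,0,2.5],[0,0,2]], rotation=[[0.002,0.005,0.011],[0,0,0],[0,0,0],[0,0,0],[0,0,0]], fingers=[1,1,1,1,1])

```text
time_s: 16.07
eef_pos: [0.6045, 0.1737, 0.0181]
ee_rot: [[0.995, -0.102, 0.007], [-0.102, -0.995, 0.002], [0.007, -0.003, -1.0]]
force: [-0.2, 0.7, -1.2]
opening: 0.0455
```

step_arm(offset=[[0,0,0],[0,0,0]], rotation=[[0,0,0],[0,0,0]], fingers=[1,1])

```text
time_s: 16.23
eef_pos: [0.6044, 0.174, 0.0192]
ee_rot: [[0.995, -0.102, 0.006], [-0.102, -0.995, 0.001], [0.006, -0.002, -1.0]]
force: [-0.3, -0.9, 0.3]
opening: 0.046
```

```bash
python3 pl.py 1 -.0135
```

```text
t 16.2333 pos [0.6044 0.174  0.0192] op 0.045969006346411885 F [-0.3124 -0.8988  0.2857] q [-64.  38.  60. 100. -37.  63.   3.]
shift cm in tool [-0.4296 -0.4454  3.2697]
rotvec [-0.0017 -0.0061 -0.0077]  shift cm in target tool axes [-0.4062 -0.4541  3.2714]
```

step_arm(offset=[[-0.4,-0.45,0],[0,0,0],[0,0,0]], rotation=[[-0.002,-0.006,-0.008],[0,0,0],[0,0,0]], fingers=[1,1,1])

```text
time_s: 16.48
eef_pos: [0.6009, 0.1814, 0.0196]
ee_rot: [[0.996, -0.09, 0.001], [-0.09, -0.996, 0.001], [0.001, -0.001, -1.0]]
force: [1.1, 0.3, -1.2]
opening: 0.0459
```

step_arm(offset=[[0,0,1.2],[0,0,1],[0,0,0.7],[0,0,0],[0,0,0]], rotation=[[0,0,0],[0,0,0],[0,0,0],[0,0,0],[0,0,0]], fingers=[1,1,1,1,1])

```text
time_s: 16.9
eef_pos: [0.5995, 0.1803, -0.0118]
ee_rot: [[0.996, -0.091, -0.002], [-0.091, -0.996, -0.001], [-0.002, 0.001, -1.0]]
force: [0.1, 0.3, -1.0]
opening: 0.046
```

```bash
python3 pl.py 1 -.0135
```

```text
t 16.9 pos [ 0.5995  0.1803 -0.0118] op 0.04597903087838138 F [ 0.0945  0.3192 -0.9552] q [-63.  40.  58. 101. -39.  61.   4.]
shift cm in tool [0.138  0.1286 0.1717]
rotvec [0.001  0.0017 0.0027]  shift cm in target tool axes [0.1381 0.1284 0.1718]
```

step_arm(offset=[[0.1,0.1,0.15],[0,0,0.15],[0,0,0]], rotation=[[0,0,0],[0,0,0],[0,0,0]], fingers=[1,1,1])

```text
time_s: 17.15
eef_pos: [0.6012, 0.1792, -0.0136]
ee_rot: [[0.996, -0.091, -0.0], [-0.091, -0.996, 0.0], [-0.0, 0.0, -1.0]]
force: [-0.9, -0.5, 3.5]
opening: 0.0458
```

step_arm(offset=[[0,0,0],[0,0,0],[0,0,0],[0,0,0],[0,0,0]], rotation=[[0,0,0],[0,0,0],[0,0,0],[0,0,0],[0,0,0]], fingers=[-0.4,-0.4,-0.4,-0.4,-0.4])

```text
time_s: 17.57
eef_pos: [0.6009, 0.1797, -0.0141]
ee_rot: [[0.996, -0.091, -0.001], [-0.091, -0.996, -0.0], [-0.001, 0.0, -1.0]]
force: [-0.1, 0.0, 0.0]
opening: 0.0604
```

step_arm(offset=[[0,0,-2],[0,0,-3],[0,0,-3],[0,0,-3],[0,0,-3]], rotation=[[0,0,0],[0,0,0],[0,0,0],[0,0,0],[0,0,0]], fingers=[-0.4,-0.4,-0.4,-0.4,-0.4])

```text
time_s: 17.98
eef_pos: [0.6008, 0.1794, 0.1273]
ee_rot: [[0.996, -0.091, -0.001], [-0.091, -0.996, -0.0], [-0.001, 0.0, -1.0]]
force: [-0.1, 0.1, -0.2]
opening: 0.0607
```

step_arm(offset=[[0,3,-2],[0,3.5,-1.5],[0,3.5,0],[0,3.5,0],[0,3.5,0]], rotation=[[0,0,0],[0,0,0],[0,0,0],[0,0,0],[0,0,0]], fingers=[-0.4,-0.4,-0.4,-0.4,-0.4])

```text
time_s: 18.4
eef_pos: [0.5852, 0.0089, 0.1613]
ee_rot: [[0.996, -0.091, -0.0], [-0.091, -0.996, 0.001], [-0.0, -0.001, -1.0]]
force: [1.1, -0.6, -0.1]
opening: 0.0609
```

```bash
cat > chk.py <<'E'
from h import *
import sys
p,d,X=grab(sys.argv[1],sys.argv[2]); m=masks(p); z=X[...,2]
a=np.radians(84.6); ex=np.array([np.cos(a),np.sin(a)]); ey=np.array([-ex[1],ex[0]]); c=np.array([.551,.1836])
Q=np.concatenate([(X[...,:2]-c)@np.stack([ex,ey],1),z[...,None]],-1)
for s in(1,-1):
    M=m['white']&(z>.02)&(z<.07)&(abs(Q[...,0])<.082)&(Q[...,1]*s>.0)&(Q[...,1]*s<.12)
    if M.sum(): print('nest y',50*s,M.sum(),np.percentile(Q[M]*1000,[1,50,99],axis=0).round(1).tolist(),rect(Q[M]))
    M=m['orange']&(z<.07)&(abs(Q[...,0])<.082)&(Q[...,1]*s>.0)&(Q[...,1]*s<.12)
    if M.sum(): print('   orange',M.sum(),(Q[M].mean(0)*1000).round(1))
E
python3 chk.py top t4; python3 chk.py wrist w4
python3 - <<'E'
from go import *
dn,ry,n=tilt_frame(); x=-ry; z=-n; z=np.array([0,0,-1.]); R=np.stack([x,np.cross(z,x),z],1)
to([.55,-.14,.2],R)
E
```

```text
nest y -50 393 [[-30.2, -71.1, 29.6], [9.5, -49.0, 35.6], [48.3, -26.6, 40.5]] (array([  9.5, -49.1]), array([81.8, 46.3]), 1.2)
   orange 2 [-67.5  39.4   6.5]
nest y -50 2155 [[-50.0, -73.3, 34.3], [-34.2, -50.9, 36.0], [-18.7, -28.6, 37.8]] (array([-34.3, -50.9]), array([45.5, 32. ]), 89.9)
   orange 39 [-57.5 -50.   11. ]
t 18.5 pos [0.5845 0.003  0.1618] op 0.060900691653795816 F [ 0.0326 -1.1432  0.3507] q [-59.  25.  71.  98. -25.  74.  11.]
shift cm in tool [-1.9941 14.5737 -3.8073]
rotvec [ 0.0001 -0.0009  1.6921]  shift cm in target tool axes [14.7055  0.2182 -3.8164]
```

Shell b is seated: its top is at 36 mm, its lateral position at −50 and its tab in the gap. Now shell a.

step_arm(offset=[[0,1,-1],[0,1,-1],[0,0,-1],[0,0,-1],[0,0,0]], rotation=[[0,0,0.12],[0,0,0.12],[0,0,0.12],[0,0,0.12],[0,0,0.12]], fingers=[-0.4,-0.4,-0.4,-0.4,-0.4])

```text
time_s: 18.92
eef_pos: [0.5834, -0.0095, 0.2027]
ee_rot: [[0.766, -0.642, 0.001], [-0.642, -0.766, 0.0], [0.001, -0.001, -1.0]]
force: [-0.0, 0.4, -0.1]
opening: 0.0612
```

step_arm(offset=[[0,0,0],[0,0,0],[0,0,0],[0,0,0],[0,0,0]], rotation=[[0,0,0.12],[0,0,0.12],[0,0,0.12],[0,0,0.12],[0,0,0.12]], fingers=[-0.4,-0.4,-0.4,-0.4,-0.4])

```text
time_s: 19.33
eef_pos: [0.5826, -0.0089, 0.2009]
ee_rot: [[0.271, -0.963, -0.001], [-0.963, -0.271, 0.0], [-0.0, 0.001, -1.0]]
force: [0.2, 0.3, 0.5]
opening: 0.0611
```

step_arm(offset=[[0,0,0],[0,0,0],[0,0,0],[0,0,0],[0,0,0]], rotation=[[0,0,0.12],[0,0,0.12],[0,0,0.12],[0,0,0.12],[0,0,0]], fingers=[-0.4,-0.4,-0.4,-0.4,-0.4])

```text
time_s: 19.75
eef_pos: [0.5825, -0.009, 0.2009]
ee_rot: [[-0.205, -0.979, -0.001], [-0.979, 0.205, 0.0], [0.0, 0.001, -1.0]]
force: [1.0, -0.8, 0.2]
opening: 0.0613
```

```bash
cat > pa.py <<'E'
from go import *
import sys
dn,ry,n=tilt_frame(); o=np.array([.533,-.185,.055]); u=o+.0045*dn+.050*ry+.004*n
z=-n; x=-ry; R=np.stack([x,np.cross(z,x),z],1)
to(u+float(sys.argv[1])*n,R)
E
python3 pa.py .10
```

```text
t 19.75 pos [ 0.5825 -0.009   0.2009] op 0.06126668146504107 F [ 0.9819 -0.7806  0.1923] q [-62.  27.  78.  96. -27.  80. -81.]
shift cm in tool [13.3125 -3.6694  5.3686]
rotvec [-0.4392 -0.0035  0.0153]  shift cm in target tool axes [13.2543 -5.7905  3.2095]
```

step_arm(offset=[[3.3,-0.9,0],[3.3,-0.9,0],[3.3,-0.9,0],[3.3,-0.9,0],[0,0,0]], rotation=[[0,0,0.015],[0,0,0],[0,0,0],[0,0,0],[0,0,0]], fingers=[-0.4,-0.4,-0.4,-0.4,-0.4])

```text
time_s: 20.17
eef_pos: [0.588, -0.1547, 0.2018]
ee_rot: [[-0.219, -0.976, 0.0], [-0.976, 0.219, -0.003], [0.003, -0.001, -1.0]]
force: [-1.2, -1.2, 0.0]
opening: 0.061
```

step_arm(offset=[[0,0,0],[0,0,0],[0,0,0],[0,0,0],[0,0,0]], rotation=[[-0.11,0,0],[-0.11,0,0],[-0.11,0,0],[-0.11,0,0],[0,0,0]], fingers=[-0.4,-0.4,-0.4,-0.4,-0.4])

```text
time_s: 20.58
eef_pos: [0.5904, -0.1458, 0.1953]
ee_rot: [[-0.209, -0.878, -0.43], [-0.978, 0.188, 0.091], [0.001, 0.44, -0.898]]
force: [1.1, 0.8, -2.5]
opening: 0.0612
```

step_arm(offset=[[0,0,0],[0,0,0]], rotation=[[0,0,0],[0,0,0]], fingers=[-0.4,-0.4])

```text
time_s: 20.75
eef_pos: [0.59, -0.1466, 0.2011]
ee_rot: [[-0.213, -0.885, -0.415], [-0.977, 0.193, 0.09], [0.0, 0.425, -0.905]]
force: [-0.3, -0.8, 1.0]
opening: 0.061
```

```bash
python3 pa.py -.0205
python3 - <<'E'
from go import *
dn,ry,n=tilt_frame(); B=np.stack([dn,ry,n],1); o=np.array([.533,-.185,.055])
p,d,X=grab('wrist','rack3'); Q=(X-o)@B; m=masks(p)
M=m['white']&(Q[...,2]>.028)&(Q[...,2]<.05)&(Q[...,1]>.0)&(Q[...,1]<.1)&(abs(Q[...,0])<.1)
if M.sum():print(M.sum(),np.percentile(Q[M],[1,50,99],axis=0).tolist(),rect(Q[M]))
E
```

```text
t 20.75 pos [ 0.59   -0.1466  0.2011] op 0.060967812924593294 F [-0.2763 -0.8214  0.9966] q [-20.  47.  61.  66. -31. 110. -68.]
shift cm in tool [-0.0433 -2.38   16.8856]
rotvec [-0.0015 -0.0034  0.0065]  shift cm in target tool axes [-0.0018 -2.4048 16.8822]
4722 [[-0.04196636330218784, 0.028279279877444226, 0.031239836099232397], [0.005265996396733674, 0.05061272571105761, 0.0328447414759656], [0.054895084567796626, 0.07284487060690342, 0.034571000322714464]] (array([ 6.2, 50.5]), array([99.1, 45.6]), 0.3)
```

step_arm(offset=[[-0.05,-2.5,2],[0,0,3.3],[0,0,3.3],[0,0,3],[0,0,2.3]], rotation=[[0,-0.003,0.006],[0,0,0],[0,0,0],[0,0,0],[0,0,0]], fingers=[-0.4,-0.4,-0.4,-0.4,-0.4])

```text
time_s: 21.22
eef_pos: [0.5531, -0.1358, 0.0645]
ee_rot: [[-0.219, -0.884, -0.413], [-0.976, 0.197, 0.095], [-0.002, 0.424, -0.906]]
force: [-0.1, 0.2, 0.5]
opening: 0.0608
```

step_arm(offset=[[0,0,1.2],[0,0,0.9],[0,0,0],[0,0,0]], rotation=[[0,0,0],[0,0,0],[0,0,0],[0,0,0]], fingers=[-0.4,-0.4,-0.4,-0.4])

```text
time_s: 21.55
eef_pos: [0.5464, -0.1353, 0.047]
ee_rot: [[-0.22, -0.883, -0.414], [-0.976, 0.199, 0.094], [-0.0, 0.425, -0.905]]
force: [0.4, -1.2, -0.7]
opening: 0.0607
```

```bash
python3 pa.py -.0205
```

```text
t 21.55 pos [ 0.5464 -0.1353  0.047 ] op 0.06068770951229746 F [ 0.4333 -1.1828 -0.6777] q [-25.  50.  58.  84. -33.  94. -66.]
shift cm in tool [0.1445 0.0891 1.0161]
rotvec [-0.0016  0.0003  0.0004]  shift cm in target tool axes [0.1442 0.0875 1.0163]
```

step_arm(offset=[[0.1,0,0.5],[0,0,0.5],[0,0,0],[0,0,0]], rotation=[[0,0,0],[0,0,0],[0,0,0],[0,0,0]], fingers=[-0.4,-0.4,-0.4,-0.4])

```text
time_s: 21.88
eef_pos: [0.5412, -0.1356, 0.0365]
ee_rot: [[-0.221, -0.882, -0.416], [-0.975, 0.199, 0.094], [0.0, 0.427, -0.904]]
force: [0.5, -0.5, 0.2]
opening: 0.0609
```

step_arm(offset=[[0,0,0],[0,0,0],[0,0,0],[0,0,0],[0,0,0]], rotation=[[0,0,0],[0,0,0],[0,0,0],[0,0,0],[0,0,0]], fingers=[1,1,1,1,1], squeeze=15)

```text
time_s: 22.3
eef_pos: [0.5414, -0.1355, 0.0366]
ee_rot: [[-0.22, -0.882, -0.416], [-0.975, 0.199, 0.094], [0.0, 0.426, -0.905]]
force: [0.3, -0.5, 0.6]
opening: 0.0456
```

```bash
python3 pa.py -.0205
```

```text
t 22.3 pos [ 0.5414 -0.1355  0.0366] op 0.045641198990777294 F [ 0.3483 -0.5186  0.5509] q [-25.  51.  58.  85. -34.  92. -65.]
shift cm in tool [ 0.0109  0.087  -0.1259]
rotvec [ 0.0004  0.0001 -0.0004]  shift cm in target tool axes [ 0.0109  0.087  -0.126 ]
```

step_arm(offset=[[0,0,-1.5],[0,0,-2.5],[0,0,-3],[0,0,-3],[0,0,-3]], rotation=[[0,0,0],[0,0,0],[0,0,0],[0,0,0],[0,0,0]], fingers=[1,1,1,1,1])

```text
time_s: 22.72
eef_pos: [0.5956, -0.1475, 0.1553]
ee_rot: [[-0.22, -0.882, -0.416], [-0.975, 0.199, 0.094], [0.0, 0.427, -0.904]]
force: [0.6, -0.1, -1.1]
opening: 0.0456
```

step_arm(offset=[[0,0,-1],[0,0,-1],[0,0,-1],[0,0,0],[0,0,0]], rotation=[[0.11,0,0],[0.11,0,0],[0.11,0,0],[0.11,0,0],[0,0,-0.12]], fingers=[1,1,1,1,1])

```text
time_s: 23.13
eef_pos: [0.6011, -0.1479, 0.1808]
ee_rot: [[-0.104, -0.995, 0.002], [-0.995, 0.104, 0.003], [-0.003, -0.002, -1.0]]
force: [-1.2, 1.0, -2.8]
opening: 0.0463
```

step_arm(offset=[[0,0,0],[0,0,0],[0,0,0],[0,0,0],[0,0,0]], rotation=[[0,0,-0.12],[0,0,-0.12],[0,0,-0.12],[0,0,-0.12],[0,0,-0.12]], fingers=[1,1,1,1,1])

```text
time_s: 23.55
eef_pos: [0.6045, -0.1497, 0.1824]
ee_rot: [[0.483, -0.876, -0.001], [-0.876, -0.483, 0.0], [-0.001, 0.001, -1.0]]
force: [0.4, -0.2, -0.9]
opening: 0.0459
```

step_arm(offset=[[0,0,0],[0,0,0],[0,0,0],[0,0,0],[0,0,0]], rotation=[[0,0,-0.12],[0,0,-0.12],[0,0,-0.12],[0,0,-0.12],[0,0,-0.12]], fingers=[1,1,1,1,1])

```text
time_s: 23.97
eef_pos: [0.6045, -0.1499, 0.1823]
ee_rot: [[0.893, -0.45, -0.001], [-0.45, -0.893, 0.0], [-0.001, 0.0, -1.0]]
force: [0.2, 0.7, -0.5]
opening: 0.0456
```

step_arm(offset=[[0,0,0],[0,0,0],[0,0,0],[0,0,0],[0,0,0]], rotation=[[0,0,-0.12],[0,0,-0.12],[0,0,-0.12],[0,0,0],[0,0,0]], fingers=[1,1,1,1,1])

```text
time_s: 24.38
eef_pos: [0.6046, -0.15, 0.1824]
ee_rot: [[0.993, -0.117, -0.001], [-0.117, -0.993, 0.001], [-0.001, -0.0, -1.0]]
force: [-1.5, -0.4, -1.3]
opening: 0.0457
```

```bash
python3 pl.py 0 .12
```

```text
t 24.3833 pos [ 0.6046 -0.15    0.1824] op 0.04569663678592202 F [-1.4728 -0.3987 -1.2575] q [-28.  21.  49.  91. -17.  75.  17.]
shift cm in tool [-14.2122 -32.3855   6.2635]
rotvec [-0.0005  0.0008 -0.0228]  shift cm in target tool axes [-13.4748 -32.7042   6.2374]
```

step_arm(offset=[[-1.35,-3.27,0],[-1.35,-3.27,0],[-1.35,-3.27,0],[-1.35,-3.27,0],[-1.35,-3.27,0]], rotation=[[0,0,-0.023],[0,0,0],[0,0,0],[0,0,0],[0,0,0]], fingers=[1,1,1,1,1])

```text
time_s: 24.8
eef_pos: [0.5522, 0.0206, 0.1823]
ee_rot: [[0.995, -0.095, -0.001], [-0.095, -0.995, 0.0], [-0.001, -0.0, -1.0]]
force: [1.4, -0.0, -1.4]
opening: 0.0456
```

step_arm(offset=[[-1.35,-3.27,0],[-1.35,-3.27,0],[-1.35,-3.27,0],[-1.35,-3.27,0],[-1.35,-3.27,0]], rotation=[[0,0,0],[0,0,0],[0,0,0],[0,0,0],[0,0,0]], fingers=[1,1,1,1,1])

```text
time_s: 25.22
eef_pos: [0.4996, 0.1897, 0.1825]
ee_rot: [[0.995, -0.095, -0.001], [-0.095, -0.995, 0.001], [-0.001, -0.001, -1.0]]
force: [0.3, 0.4, -1.0]
opening: 0.0462
```

step_arm(offset=[[0,0,3],[0,0,3],[0,0,0],[0,0,0]], rotation=[[0,0,0],[0,0,0],[0,0,0],[0,0,0]], fingers=[1,1,1,1])

```text
time_s: 25.55
eef_pos: [0.4995, 0.1873, 0.1218]
ee_rot: [[0.996, -0.093, -0.003], [-0.093, -0.996, -0.002], [-0.003, 0.002, -1.0]]
force: [0.4, -0.8, -0.3]
opening: 0.046
```

```bash
python3 pl.py 0 -.015
python3 - <<'E'
from h import *
p,d,X=grab('wrist','place2'); m=masks(p); z=X[...,2]
a=np.radians(84.6); ex=np.array([np.cos(a),np.sin(a)]); ey=np.array([-ex[1],ex[0]]); c=np.array([.551,.1836])
Q=np.concatenate([(X[...,:2]-c)@np.stack([ex,ey],1),z[...,None]],-1)
M=m['white']&(z>.10)&(z<.22)&(abs(Q[...,0])<.1)&(abs(Q[...,1])<.15)
if M.sum(): print('shell',M.sum(),np.percentile(Q[M],[1,50,99],axis=0).tolist(),rect(Q[M]))
E
```

```text
t 25.55 pos [0.4995 0.1873 0.1218] op 0.04597130847986943 F [ 0.3983 -0.7561 -0.2607] q [-61.  10.  40. 107.  -7.  66. -24.]
shift cm in tool [ 0.1983 -0.146  13.6814]
rotvec [0.0024 0.003  0.0008]  shift cm in target tool axes [ 0.1575 -0.1134 13.6822]
shell 11505 [[-0.022896876851610976, 0.028478437753955883, 0.17047825368055292], [0.024186904087843807, 0.050629990139347866, 0.17226614394929576], [0.04881235559507121, 0.07316160398376233, 0.17370453060480137]] (array([12.5, 50.8]), array([73.2, 46. ]), 0.3)
```

step_arm(offset=[[0.1,-0.1,2.5],[0,0,3],[0,0,3],[0,0,2],[0,0,0]], rotation=[[0.001,0.001,0],[0,0,0],[0,0,0],[0,0,0],[0,0,0]], fingers=[1,1,1,1,1])

```text
time_s: 26.02
eef_pos: [0.5005, 0.1883, 0.0158]
ee_rot: [[0.996, -0.092, -0.002], [-0.092, -0.996, -0.001], [-0.002, 0.001, -1.0]]
force: [-0.5, -0.3, -0.7]
opening: 0.0457
```

step_arm(offset=[[0,0,0],[0,0,0]], rotation=[[0,0,0],[0,0,0]], fingers=[1,1])

```text
time_s: 26.18
eef_pos: [0.5034, 0.1896, 0.0198]
ee_rot: [[0.996, -0.091, 0.003], [-0.091, -0.996, 0.003], [0.003, -0.003, -1.0]]
force: [0.6, -0.2, -1.1]
opening: 0.046
```

```bash
python3 pl.py 0 -.015
```

```text
t 26.1833 pos [0.5034 0.1896 0.0198] op 0.04602036177199479 F [ 0.6189 -0.1608 -1.0564] q [-58.  18.  38. 112. -14.  54. -18.]
shift cm in tool [-0.2139  0.1585  3.4836]
rotvec [-0.0028 -0.0028  0.003 ]  shift cm in target tool axes [-0.2036  0.1493  3.4846]
```

step_arm(offset=[[-0.2,0.15,1],[0,0,1],[0,0,0.8],[0,0,0.4],[0,0,0]], rotation=[[-0.001,-0.001,0],[0,0,0],[0,0,0],[0,0,0],[0,0,0]], fingers=[1,1,1,1,1])

```text
time_s: 26.6
eef_pos: [0.499, 0.1879, -0.0153]
ee_rot: [[0.996, -0.09, -0.002], [-0.09, -0.996, -0.0], [-0.002, 0.0, -1.0]]
force: [0.2, 0.1, -0.5]
opening: 0.0461
```

step_arm(offset=[[0,0,0.2],[0,0,0.2],[0,0,0]], rotation=[[0,0,0],[0,0,0],[0,0,0]], fingers=[1,1,1])

```text
time_s: 26.85
eef_pos: [0.4994, 0.1882, -0.0178]
ee_rot: [[0.996, -0.09, -0.001], [-0.09, -0.996, 0.001], [-0.002, -0.001, -1.0]]
force: [-5.6, -1.0, 13.9]
opening: 0.0463
```

```bash
python3 pl.py 0 -.015
```

```text
t 26.85 pos [ 0.4994  0.1882 -0.0178] op 0.04625364804458703 F [-5.5514 -0.9695 13.9251] q [-56.  21.  36. 114. -17.  50. -16.]
shift cm in tool [ 0.1829 -0.0229 -0.2846]
rotvec [-0.0008  0.0015  0.0044]  shift cm in target tool axes [ 0.1832 -0.0235 -0.2844]
```

Contact with the floor at 14 N. I ease up, release, retreat and check.

step_arm(offset=[[0.1,0,-0.25],[0,0,0],[0,0,0],[0,0,0],[0,0,0]], rotation=[[0,0,0],[0,0,0],[0,0,0],[0,0,0],[0,0,0]], fingers=[1,-0.4,-0.4,-0.4,-0.4])

```text
time_s: 27.27
eef_pos: [0.5003, 0.1878, -0.0162]
ee_rot: [[0.996, -0.09, -0.001], [-0.09, -0.996, -0.0], [-0.001, 0.0, -1.0]]
force: [0.1, -0.1, -0.2]
opening: 0.0593
```

step_arm(offset=[[0,0,0],[0,0,-2],[0,0,-3],[0,0,-3],[0,0,-3]], rotation=[[0,0,0],[0,0,0],[0,0,0],[0,0,0],[0,0,0]], fingers=[-0.4,-0.4,-0.4,-0.4,-0.4])

```text
time_s: 27.68
eef_pos: [0.5002, 0.1874, 0.095]
ee_rot: [[0.996, -0.09, -0.001], [-0.09, -0.996, -0.001], [-0.001, 0.001, -1.0]]
force: [0.1, 0.9, -0.3]
opening: 0.0605
```

step_arm(offset=[[0,1,-3.5],[1,3,-2.5],[1,3.5,-1],[1,3.5,-1],[1,3,-1]], rotation=[[0,0,0],[0,0,0],[0,0,0],[0,0,0],[0,0,0]], fingers=[1,1,1,1,1])

```text
time_s: 28.1
eef_pos: [0.5279, 0.0425, 0.1849]
ee_rot: [[0.996, -0.09, 0.0], [-0.09, -0.996, 0.001], [0.0, -0.001, -1.0]]
force: [0.8, -0.6, 0.0]
opening: 0.0352
```

```bash
python3 chk.py wrist w5; python3 chk.py top t5; python3 pl.py 0 .2
```

```text
nest y 50 4376 [[-51.0, 27.0, 24.3], [-11.5, 49.3, 36.0], [25.1, 71.9, 37.9]] (array([-12.1,  49.8]), array([78.2, 45.8]), 0.2)
   orange 15 [-64.5  51.5  11.2]
nest y -50 4276 [[-50.3, -73.1, 32.8], [-10.9, -50.9, 36.1], [25.7, -28.7, 37.9]] (array([-12., -51.]), array([77. , 45.6]), 0.2)
   orange 8 [-53.1 -48.7  13.2]
nest y 50 382 [[-28.7, 29.5, 30.6], [10.8, 52.6, 35.7], [48.4, 74.2, 41.7]] (array([ 8.1, 51.7]), array([81.6, 45.6]), 0.3)
nest y -50 299 [[-12.2, -71.4, 30.5], [18.8, -48.1, 35.8], [48.4, -26.3, 42.2]] (array([ 17.7, -49.2]), array([63.9, 45.8]), 0.1)
t 28.2 pos [0.5295 0.0386 0.1859] op 0.02703905410161657 F [ 0.4144  0.0973 -1.0329] q [-53.   6.  47. 103.  -4.  73. -10.]
shift cm in tool [ -4.2752 -14.6228  -1.4139]
rotvec [-0.0003 -0.0028 -0.0039]  shift cm in target tool axes [ -4.2222 -14.6389  -1.4062]
```

View pics/w5.png

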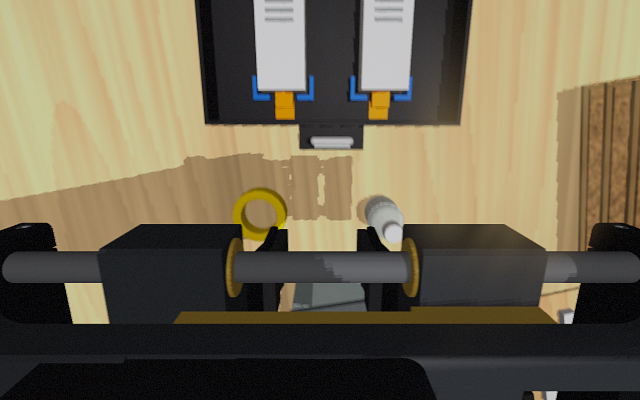

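Both shells lie flat with their tabs in the gaps at (285,105) and (378,105). The flux bottle and tape are untouched and the catch is at (332,142). Next the tool goes over and behind the lid.

step_arm(offset=[[0,0,-3.2],[0,0,-3.2],[0,0,-3.2],[0.1,-3.5,0],[0.1,-3.5,0]], rotation=[[0,0,0],[0,0,0],[0,0,0],[0,0,0],[0,0,0]], fingers=[1,1,1,1,1])

```text
time_s: 28.62
eef_pos: [0.5374, 0.114, 0.2823]
ee_rot: [[0.996, -0.094, 0.003], [-0.094, -0.996, 0.003], [0.003, -0.003, -1.0]]
force: [1.3, -0.1, -0.8]
opening: 0.0017
```

step_arm(offset=[[0.1,-3.8,0],[0.1,-3.8,0],[0.1,-3.8,0],[0.1,-3.8,0],[0.1,-3.8,0]], rotation=[[0,0,0],[0,0,0],[0,0,0],[0,0,0],[0,0,0]], fingers=[1,1,1,1,1])

```text
time_s: 29.03
eef_pos: [0.5576, 0.3058, 0.2794]
ee_rot: [[0.996, -0.089, -0.001], [-0.089, -0.996, 0.0], [-0.001, -0.0, -1.0]]
force: [-0.1, 0.1, 0.3]
opening: 0.0006
```

step_arm(offset=[[0.1,-3.5,0],[0.1,-3.5,0],[0,0,0],[0,0,0]], rotation=[[0,0,0],[0,0,0],[0,0,0],[0,0,0]], fingers=[1,1,1,1])

```text
time_s: 29.37
eef_pos: [0.5651, 0.3758, 0.2779]
ee_rot: [[0.996, -0.085, -0.002], [-0.085, -0.996, -0.002], [-0.002, 0.002, -1.0]]
force: [-0.4, -0.8, -0.1]
opening: 0.0005
```

```bash
cat > lp.py <<'E'
from go import *
a=np.radians(-5.4); x=np.array([np.cos(a),np.sin(a),0]); z=np.array([0,0,-1.]); R=np.stack([x,np.cross(z,x),z],1)
import sys
cx,cz=map(float,sys.argv[1:3]); ex=np.array([.0941,.9956])
to([*(np.array([.551,.1836])+cx*ex),cz],R)
q=np.array(ctrl.get_state()['eef_pos'])[:2]-[.551,.1836]; print('case xy',q@ex,q@np.array([-ex[1],ex[0]]))
E
python3 lp.py .185 .175; python3 lid.py t6
```

```text
t 29.3667 pos [0.5651 0.3758 0.2779] op 0.0004608124994265492 F [-0.4182 -0.8428 -0.0556] q [-63.  24.  38.  73. -15.  88. -32.]
shift cm in tool [ 0.4246  0.754  10.2926]
rotvec [0.0019 0.0023 0.0087]  shift cm in target tool axes [ 0.4072  0.7702 10.2921]
case xy 0.19271632608679642 0.004071960367876018
-0.1 451 angle 1.846121851809771 x at .2 0.1300050861514041 zmax 0.2168439838578755
-0.06 457 angle 1.8448940544659274 x at .2 0.1300309727125012 zmax 0.2179690284737157
0.06 459 angle 1.8461469153713135 x at .2 0.12996489625881835 zmax 0.21759771067238431
0.1 466 angle 1.8469332543996044 x at .2 0.1298835847809364 zmax 0.2183269883794241
```

step_arm(offset=[[0.4,0,3],[0,0,3],[0,0,3],[0,0,0.8],[0,0,0]], rotation=[[0.002,0.002,0.008],[0,0,0],[0,0,0],[0,0,0],[0,0,0]], fingers=[1,1,1,1,1])

```text
time_s: 29.83
eef_pos: [0.5693, 0.3708, 0.18]
ee_rot: [[0.995, -0.099, -0.002], [-0.099, -0.995, -0.0], [-0.002, 0.001, -1.0]]
force: [-0.1, 0.0, -0.6]
opening: 0.0007
```

step_arm(offset=[[0,2.5,0],[0,1.8,0],[0,1.3,0],[0,1.3,0],[0,1.3,0]], rotation=[[0,0,0],[0,0,0],[0,0,0],[0,0,0],[0,0,0]], fingers=[1,1,1,1,1])

```text
time_s: 30.25
eef_pos: [0.5631, 0.2906, 0.1835]
ee_rot: [[0.995, -0.098, 0.003], [-0.098, -0.995, 0.004], [0.003, -0.004, -1.0]]
force: [0.1, 1.6, 0.8]
opening: 0.0004
```

```bash
python3 lp.py .1 .175; python3 lid.py t7
```

```text
t 30.25 pos [0.5631 0.2906 0.1835] op 0.0003509274597337239 F [0.0713 1.5808 0.8016] q [-62.  20.  39.  89. -13.  75. -26.]
shift cm in tool [-0.1998  0.7718  0.8476]
rotvec [-0.0044 -0.0031 -0.0034]  shift cm in target tool axes [-0.1998  0.7673  0.8517]
case xy 0.10768117439508827 -0.0019984445814145583
-0.1 243 angle 1.5746831707597742 x at .2 0.08905426636152854 zmax 0.29916388723511766
-0.06 290 angle 1.5330867957038108 x at .2 0.08629764141364318 zmax 0.2992335705859027
0.06 286 angle 1.541752995446184 x at .2 0.08683688170550567 zmax 0.2998210810524201
0.1 260 angle 1.5879781723954496 x at .2 0.08986588481004638 zmax 0.2926436470241508
```

step_arm(offset=[[0,2.3,0.5],[0,2.5,1.0],[0,2.2,1.0],[0,2.0,0.9],[0,1.8,1.3]], rotation=[[0,0,0],[0,0,0],[0,0,0],[0,0,0],[0,0,0]], fingers=[1,1,1,1,1])

```text
time_s: 30.72
eef_pos: [0.5522, 0.1826, 0.1351]
ee_rot: [[0.995, -0.098, 0.002], [-0.098, -0.995, 0.003], [0.002, -0.003, -1.0]]
force: [0.0, 0.8, 0.7]
opening: 0.0006
```

step_arm(offset=[[0,1.6,1.5],[0,1.4,2.0],[0,1.1,1.8],[0,0,0],[0,0,0]], rotation=[[0,0,0],[0,0,0],[0,0,0],[0,0,0],[0,0,0]], fingers=[1,1,1,1,1])

```text
time_s: 31.13
eef_pos: [0.5476, 0.1423, 0.0814]
ee_rot: [[0.995, -0.099, 0.0], [-0.099, -0.995, 0.001], [-0.0, -0.001, -1.0]]
force: [0.5, 0.4, -0.1]
opening: 0.0002
```

```bash
python3 lp.py -.0455 .055
python3 - <<'E'
from h import *
p,d,X=grab('scene','close1'); cv2.imwrite('pics/close1c.png',cv2.resize(cv2.imread('pics/close1.png')[150:340,220:480],None,fx=2.5,fy=2.5))
E
```

```text
t 31.1333 pos [0.5476 0.1423 0.0814] op 0.00022159543677243427 F [ 0.4634  0.4167 -0.1465] q [-54.  17.  41. 106. -13.  62. -13.]
shift cm in tool [-0.0507  0.4088  2.6365]
rotvec [-0.0011  0.0001 -0.0048]  shift cm in target tool axes [-0.0529  0.4056  2.6369]
case xy -0.04144735983638401 -0.0005287990233398543
```

View pics/close1c.png

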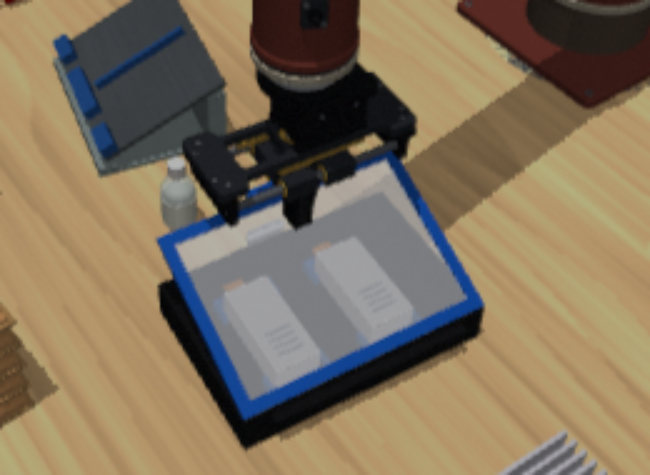

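The crop shows the lid at about 0.4 rad, the shut fingers on its outer face and both shells in place underneath. I go on down towards the free edge.

step_arm(offset=[[0,1.3,1.2],[0,1.2,1.2],[0,0.9,1.2],[0,0.6,0.8],[0,0,0]], rotation=[[0,0,0],[0,0,0],[0,0,0],[0,0,0],[0,0,0]], fingers=[1,1,1,1,1])

```text
time_s: 31.6
eef_pos: [0.5436, 0.1018, 0.0364]
ee_rot: [[0.995, -0.099, -0.0], [-0.099, -0.995, 0.001], [-0.0, -0.001, -1.0]]
force: [-0.9, -0.4, 0.3]
opening: 0.0004
```

step_arm(offset=[[0,0,0.3],[0,0,0.3],[0,0,0.3],[0,0,0],[0,0,0]], rotation=[[0,0,0],[0,0,0],[0,0,0],[0,0,0],[0,0,0]], fingers=[1,1,1,1,1])

```text
time_s: 32.02
eef_pos: [0.5447, 0.1035, 0.0288]
ee_rot: [[0.995, -0.097, 0.002], [-0.097, -0.995, 0.002], [0.002, -0.002, -1.0]]
force: [-0.7, -0.6, 0.3]
opening: 0.0004
```

```bash
python3 lp.py -.0855 .022
```

```text
t 32.0167 pos [0.5447 0.1035 0.0288] op 0.00044230474477431446 F [-0.7062 -0.5805  0.2643] q [-50.  20.  41. 110. -16.  56.  -7.]
shift cm in tool [-0.1282  0.5197  0.6802]
rotvec [-0.0024 -0.002  -0.0033]  shift cm in target tool axes [-0.1286  0.5176  0.6817]
case xy -0.08032984607179292 -0.001285842051296262
```

step_arm(offset=[[0,0.3,0.2],[0,0,0.2],[0,0,0.2],[0,0,0]], rotation=[[0,0,0],[0,0,0],[0,0,0],[0,0,0]], fingers=[1,1,1,1])

```text
time_s: 32.35
eef_pos: [0.544, 0.1002, 0.0222]
ee_rot: [[0.995, -0.098, 0.002], [-0.098, -0.995, 0.002], [0.001, -0.002, -1.0]]
force: [0.5, 0.6, 0.2]
opening: 0.0009
```

step_arm(offset=[[0,0,0.2],[0,0,0.2],[0,0,0]], rotation=[[0,0,0],[0,0,0],[0,0,0]], fingers=[1,1,1])

```text
time_s: 32.6
eef_pos: [0.5444, 0.1002, 0.0212]
ee_rot: [[0.995, -0.098, 0.001], [-0.098, -0.995, 0.004], [0.001, -0.004, -1.0]]
force: [-15.1, -0.8, 39.7]
opening: 0.0006
```

A stiff stop at 40 N with the tip at about 47 mm matches a lid fully down. I back off and check.

step_arm(offset=[[0,0,-0.4],[0,0,-2],[0,0,-3],[0,0,-3],[0,2,-3]], rotation=[[0,0,0],[0,0,0],[0,0,0],[0,0,0],[0,0,0]], fingers=[1,1,1,1,1])

```text
time_s: 33.02
eef_pos: [0.5414, 0.0835, 0.1331]
ee_rot: [[0.996, -0.093, 0.001], [-0.093, -0.996, 0.002], [0.0, -0.002, -1.0]]
force: [0.5, 1.1, -0.2]
opening: 0.0007
```

step_arm(offset=[[0,3,-2],[0,3,-2],[0,3,0],[0,3,0],[0,3,0]], rotation=[[0,0,0],[0,0,0],[0,0,0],[0,0,0],[0,0,0]], fingers=[1,1,1,1,1])

```text
time_s: 33.43
eef_pos: [0.5268, -0.0707, 0.1723]
ee_rot: [[0.995, -0.098, 0.002], [-0.098, -0.995, 0.003], [0.002, -0.003, -1.0]]
force: [-0.1, 0.4, 0.3]
opening: 0.0004
```

Run:
```python
from h import *
a=np.radians(84.6); ex=np.array([np.cos(a),np.sin(a)]); ey=np.array([-ex[1],ex[0]]); c=np.array([.551,.1836])
for n in('scene','wrist','top'):
    p,d,X=grab(n,n+'_end'); m=masks(p)
    Q=np.concatenate([(X[...,:2]-c)@np.stack([ex,ey],1),X[...,2:]],-1)
    for lab,k in dict(free=(Q[...,0]<-.07)&(Q[...,0]>-.09),hinge=(Q[...,0]>.065)&(Q[...,0]<.08)).items():
        M=m['blue']&k&(abs(Q[...,1])<.12)&(Q[...,2]>.02); 
        if M.sum(): print(n,lab,M.sum(),np.percentile(Q[M][:,2]*1000,[10,50,90]).round(1))
im=cv2.imread('pics/scene_end.png'); cv2.imwrite('pics/end_c.png',cv2.resize(im[120:360,170:490],None,fx=2.4,fy=2.4))
from cell import ctrl; s=ctrl.get_state(); print(s['time_s'],s['eef_pos'],s['force'])
```

```text
scene free 259 [46.  48.  49.7]
scene hinge 429 [45.9 47.7 49.7]
top free 244 [44.3 47.5 50.1]
top hinge 191 [44.6 47.6 50.7]
33.5833 [ 0.5265 -0.0722  0.1721] [-0.1488  0.4538 -0.3998]
```

View pics/end_c.png

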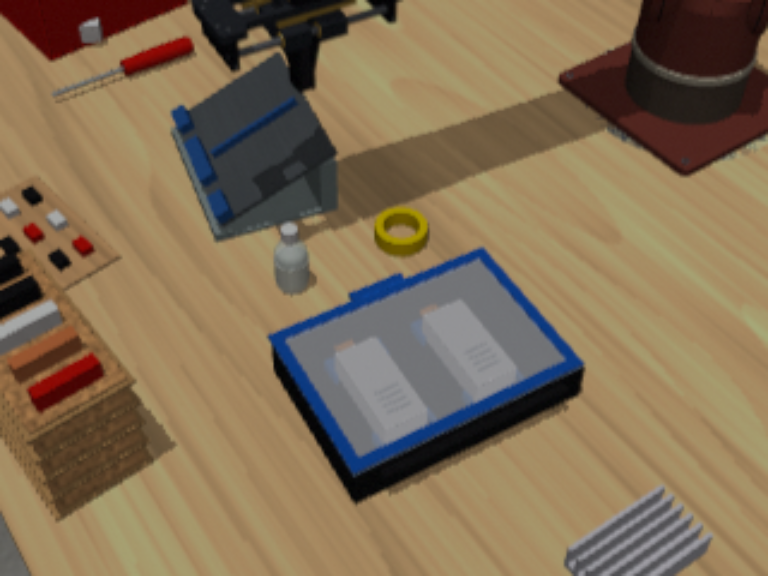

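The lid is level, at 48 mm on both the free and the hinge edge. Both shells are under it, the flux, tape, driver and heatsink stand where they were, and the robot is clear. I hand in.

```bash
python3 -c "
from cell import ctrl
print(ctrl.hand_in())"
```

```text
the job is handed in; nothing more can be done
None
```

Both shells are in the case with the lid pressed fully shut, and the job was handed in at about 34 s of the 72 s.

**What I did:** shell b went into nest1 and shell a into nest0, both flat with the orange tab in the gap at the catch end. I then closed the lid from behind with shut fingers and pressed it past the catch until it stopped hard.

**Last checks:**
- **Shells:** their tops were at about 36 mm (6 mm floor plus 30 mm shell), within about 2 mm of the nest centre lines.
- **Lid:** it measured about 48 mm high at both the free and hinge edges in two cameras, so it is level and down.
- **Other things:** in the last picture the tape, flux, driver and heatsink looked unmoved, and the robot was clear of everything.

**What went wrong or disagreed:**
- **Finger length:** in the wrist camera's depth the real fingertips end about 25 mm short of the reported TCP, which disagrees with the interface text. This made my first grasp of shell b close over its top, shifting it about 2 mm. I allowed for it afterwards.
- **Lid opening:** I opened the lid further to make room for the wrist camera. The first push slipped and dragged it about 11 mm inward at its top; the second brought it to its stop.
- **Final press:** the wrist force reached about 40 N through the fingertips on the final press. That is well under the 120 N wrist limit, and the 40 N limit is for the arm or gripper body. The 8 N catch itself did not show clearly in the readings.

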